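# Sieve the tumbling balls from the carved rosettes and tip the rosettes into the tray

### The arm

A 6-joint arm with a two-finger parallel gripper is mounted at the origin on the work surface. World frame = base frame: x ahead of the robot, y to its left, z up, the work surface at z = 0. Lengths are in mm, angles in rad, forces in N, time in s.
With the tool pointing down it reaches from about 375 to 975 mm from the base axis. Payload 3.8 kg.
Tool frame: the origin (TCP) lies midway between the tips of the shut fingers; the grasp point (between the pads) lies 19 mm behind it; z points along the fingers, y is the line along which they close (so a half turn about z gives the same grasp; the last joint's range is limited). The gripper opens to 85 mm and grips with 20 to 120 N. Pads are 22 mm wide; open, the fingers measure 114 mm over their backs; the gripper's body (76 mm by 85 mm) begins 54 mm behind the grasp point. The pads swing forward as they close: fully open they stand 13 mm farther back than shut.
Start: joints at [1.159, 0.264, 1.604, -0, 1.274, -0.037], TCP at [247.106, 628.138, 231.28] pointing down, gripper open.
Joint ranges: [-2.63, 2.63], [-0.94, 2.18], [0.31, 2.57], [-1.31, 4.45], [0, 2.66], [-2.55, 2.55]. Speed limits (rad/s): [2.57, 2.57, 3.14, 3.14, 3.14, 3.14].

### API

Orientations are given as a unit quaternion [w, x, y, z].
In Python, from bench import r gives the robot as it stands.
- The arm moves only by the tool apply_moves, never from a script. Its argument "motion" is a list of rows, each a list of 7 numbers: the finger opening in cm, from 0 to 8.54, then the shift along the tool's x, y, z in cm, then the turn, a rotation vector about the tool's x, y, z in rad. A call has exactly 5 rows; each row is the pose to reach, as a shift and turn from the pose commanded when the call began, along the tool's axes at that moment; what a row does not reach only later rows make up. A row lasts 1/12 s, in which the tool goes at most 41.7 mm and 7.16 degrees, less where a joint would pass 70% of its speed; a pose out of reach is approached as far as the arm can. A call with a gripper value outside its range is refused whole. The fingers move at their own pace and stop on an object; the grip force is fixed at half the most. Time passes only in rows, so rows that repeat a pose let the fingers close, or fill a call up. It gives the time, the measured TCP pose, the force, the opening and the grip force at its end, in the units of the state.
- r.get_obs(): the state, without advancing time (a new reading comes with each control period).
- r.capture(name): name is "scene" or "top" or "wrist"; returns the picture (480x640x3 uint8, red, green, blue); there is no depth.
- r.get_calibration(name): a dict with "fx", "fy", "cx", "cy" (pixels), "dist" ([k1, k2, p1, p2, k3] as OpenCV has them; the pictures are not rectified), "R" (3x3) and "t" (3): a world point X has camera coordinates R X + t; the wrist camera has in their place "hand_eye" (4x4, takes a point from camera to tool coordinates, whose origin is the TCP and whose axes are the flange's). Camera axes: x right, y down, z forward; pixel columns grow to the right and rows downward; lengths in mm; the calibration is good to about 2 mm. A picture is of the moment at which its call begins: read the wrist's pose just before it. get_calibration takes no time and is no camera call.
- r.close_job(): hands the job in; it is judged then, once.
The state is a dict: "clock": time; "joints": joint angles; "joint_velocities": joint speeds; "tau": joint torques, N m; "eef_pos": TCP position; "tool_rot": TCP orientation; "contact_force": force on the tool from outside, world axes, zero at the start; "wrist_torque": the same for the moment, N m; "grip_width": opening from 0.0 (shut) to 1.0 (fully open); "finger_force": force on a finger pad.
Only numpy, scipy, OpenCV 4.12 (cv2) and the standard library are available. Lean on these libraries where they do the work, as an engineer would, in place of code of your own. Each camera call takes 0.05 s, during which the arm holds its last target. There are 200 camera calls.

### The job

Slide the wooden tray squarely up against the blue pan, centred under the sieve's spout, and leave it there. Then take the sieve's red handle and, keeping the basket level, shake it briskly back and forth until all five white balls have dropped into the pan; only then tip the basket so that all three rosettes slide into the tray, and lower it gently back to level without letting it drop. Let go at the end, and leave the glue bottle, the brush and the mug where they are.

Things in the scene. Friction and masses are not known exactly. Their poses are not given: they have to be found in the camera images.
- stand: Bench sieving stand, fixed: open blue catch pan 168 (x) by 200 (y) mm, walls 72 mm high, but 55 mm at its -y end; inside x +-78, y +-96 mm, floor 5 mm thick. Origin: centre of its underside, on the bench; z up. Above it a sieve basket rides on a red carriage, spout to the stand's -y, handle to +y. All 'stand y' values are mm from this origin.
- carriage (a joint): Sliding of carriage and basket along the stand's y axis, m, + towards the handle side; starts at 0, firm stops at -0.015 and +0.015; stays where left (about 1.5 N friction, 0.7 kg to move).
- basket (a joint): Tipping of the basket about its hinge, rad: 0 = level (rests there by its weight), grows as the handle end is lifted, stop at 1.15. The basket (0.5 kg) falls back if let go. The spout rises 22 degrees from the floor, so the rosettes slide right out only when tipped by about 0.9 to 1.1 rad, depending on friction; a jolt helps.
- hinge (a point): Middle of the hinge line, which runs along the stand's x axis at stand y = -84 mm (+ carriage value), 85 mm over the bench.
- sieve_floor (a point): Centre of the basket's floor, on the rod tops, at stand y = 0 (+ carriage), 87 mm up. Inside 130 (x) by 161 (y) mm, aluminium walls 45 mm high. Five pairs of steel rods run along x at y = -56, -28, 0, 28, 56, gaps of 21 mm between. Each pair is a shallow groove holding the balls: a brisk jerk along y (over 2 m/s2, or a knock on a stop at 0.1 m/s) rolls them off and through the gaps.
- handle (a point): Middle of the basket's handle: a level red round bar, 12 mm thick, free length 90 mm along the stand's x axis, 55 mm out from the basket's end wall, whose top is level with the bar. When level: stand y = +139.5 mm (+ carriage), 130 mm up, i.e. 223.5 mm along y from the hinge line and 45 mm above it. Pinched from above it can turn between the fingers.
- lip (a point): Middle of the spout's edge, stand y = -125.5 mm (+ carriage), 102 mm up when level; the spout is 130 mm wide.
- tray_mid (a point): Loose open tray of light wood, 200 (x) by 160 (y) by 40 mm high, walls 10 mm thick, 0.45 kg. Point: its centre, half-way up (20 mm over the bench), axes along its sides. It starts on the bench at the -y side of the stand, its +y long side roughly facing the spout. Touching the pan squarely, its centre is at stand y = -180 mm.
- rosette0_mid (a point): One of three square carved wooden rosettes, dark wood with a light flower, 56 by 56 by 14 mm, 32 g, lying in the basket at first. Point: its centre.
- rosette1_mid (a point): One of three square carved wooden rosettes, dark wood with a light flower, 56 by 56 by 14 mm, 32 g, lying in the basket at first. Point: its centre.
- rosette2_mid (a point): One of three square carved wooden rosettes, dark wood with a light flower, 56 by 56 by 14 mm, 32 g, lying in the basket at first. Point: its centre.
- ball0_center (a point): One of five white ceramic tumbling balls, diameter 16 mm, 13 g, resting on the basket's rods at first. Point: its centre; about 13 mm over the bench once in the pan.
- ball1_center (a point): One of five white ceramic tumbling balls, diameter 16 mm, 13 g, resting on the basket's rods at first. Point: its centre; about 13 mm over the bench once in the pan.
- ball2_center (a point): One of five white ceramic tumbling balls, diameter 16 mm, 13 g, resting on the basket's rods at first. Point: its centre; about 13 mm over the bench once in the pan.
- ball3_center (a point): One of five white ceramic tumbling balls, diameter 16 mm, 13 g, resting on the basket's rods at first. Point: its centre; about 13 mm over the bench once in the pan.
- ball4_center (a point): One of five white ceramic tumbling balls, diameter 16 mm, 13 g, resting on the basket's rods at first. Point: its centre; about 13 mm over the bench once in the pan.
- glue_mid (a point): Bystander: white glue bottle with red cap, diameter 56, 150 mm high. Point: its centre.
- brush_grip (a point): Bystander: flat brush with a light wooden handle lying on the bench. Point: on its handle.
- mug_mid (a point): Bystander: blue mug, diameter 80, 90 mm high. Point: its centre.
There are look-alikes about, which are no part of the job. What is shaped like the part that bears rosette2_mid but orange or turquoise is not meant.

How it is judged (in metres and radians):
On the way, in this order (a step that is already met when the one before it is completed fails the run):
1. the tray stands squarely against the pan under the spout (x of tray_mid in the frame of stand between -0.025 and 0.025 m and y of tray_mid in the frame of stand between -0.188 and -0.17 m and angle between the y axis of tray_mid and the y axis of stand, either way round below 0.12 rad), for 0.2 s.
2. all balls are in the pan, the basket still level (x of ball0_center in the frame of stand between -0.08 and 0.08 m and y of ball0_center in the frame of stand between -0.098 and 0.098 m and z of each of ball0_center, ball1_center, ball2_center, ball3_center, ball4_center in the frame of stand below 0.035 m and x of ball1_center in the frame of stand between -0.08 and 0.08 m and y of ball1_center in the frame of stand between -0.098 and 0.098 m and x of ball2_center in the frame of stand between -0.08 and 0.08 m and y of ball2_center in the frame of stand between -0.098 and 0.098 m and x of ball3_center in the frame of stand between -0.08 and 0.08 m and y of ball3_center in the frame of stand between -0.098 and 0.098 m and x of ball4_center in the frame of stand between -0.08 and 0.08 m and y of ball4_center in the frame of stand between -0.098 and 0.098 m and value of joint basket below 0.12 rad), for 0.2 s.
3. all rosettes are in the tray, the basket still tipped up (x of rosette0_mid in the frame of tray_mid between -0.09 and 0.09 m and y of rosette0_mid in the frame of tray_mid between -0.07 and 0.07 m and z of rosette0_mid in the frame of tray_mid between -0.02 and 0.045 m and x of rosette1_mid in the frame of tray_mid between -0.09 and 0.09 m and y of rosette1_mid in the frame of tray_mid between -0.07 and 0.07 m and z of rosette1_mid in the frame of tray_mid between -0.02 and 0.045 m and x of rosette2_mid in the frame of tray_mid between -0.09 and 0.09 m and y of rosette2_mid in the frame of tray_mid between -0.07 and 0.07 m and z of rosette2_mid in the frame of tray_mid between -0.02 and 0.045 m and value of joint basket above 0.12 rad), for 0.1 s.
At the end, for the whole second after the job is handed in: All five balls lie in the pan; all three rosettes lie in the tray (centres inside its walls); the tray is against the pan (gap under 8 mm, within 25 mm sideways of centred on the spout, within 0.12 rad of square); the basket is level again (under 0.05 rad) (all of step 1 and x of ball0_center in the frame of stand between -0.08 and 0.08 m and y of ball0_center in the frame of stand between -0.098 and 0.098 m and z of each of ball0_center, ball1_center, ball2_center, ball3_center, ball4_center in the frame of stand below 0.035 m and x of ball1_center in the frame of stand between -0.08 and 0.08 m and y of ball1_center in the frame of stand between -0.098 and 0.098 m and x of ball2_center in the frame of stand between -0.08 and 0.08 m and y of ball2_center in the frame of stand between -0.098 and 0.098 m and x of ball3_center in the frame of stand between -0.08 and 0.08 m and y of ball3_center in the frame of stand between -0.098 and 0.098 m and x of ball4_center in the frame of stand between -0.08 and 0.08 m and y of ball4_center in the frame of stand between -0.098 and 0.098 m and x of rosette0_mid in the frame of tray_mid between -0.09 and 0.09 m and y of rosette0_mid in the frame of tray_mid between -0.07 and 0.07 m and z of rosette0_mid in the frame of tray_mid between -0.02 and 0.045 m and x of rosette1_mid in the frame of tray_mid between -0.09 and 0.09 m and y of rosette1_mid in the frame of tray_mid between -0.07 and 0.07 m and z of rosette1_mid in the frame of tray_mid between -0.02 and 0.045 m and x of rosette2_mid in the frame of tray_mid between -0.09 and 0.09 m and y of rosette2_mid in the frame of tray_mid between -0.07 and 0.07 m and z of rosette2_mid in the frame of tray_mid between -0.02 and 0.045 m and value of joint basket below 0.05 rad); the robot touches nothing.
It fails at once if the basket is tipped over 0.15 rad while a ball is still in it (value of joint basket above 0.15 rad and z of any of ball0_center, ball1_center, ball2_center, ball3_center, ball4_center in the frame of stand above 0.06 m).
It fails at once if the basket is let drop (falls faster than 3 rad/s) (velocity of joint basket below -3 rad/s).
It fails at once if the glue bottle is moved by more than 30 mm (distance of glue_mid from where it was at the start of the episode above 0.03 m).
It fails at once if the brush is moved by more than 30 mm (distance of brush_grip from where it was at the start of the episode above 0.03 m).
It fails at once if the mug is moved by more than 30 mm (distance of mug_mid from where it was at the start of the episode above 0.03 m).
It also fails if it takes over 67 s, if anything falls off the work surface, if the arm or the gripper's body presses on something with over 40 N, if the wrist force passes 120 N, or if a joint passes its speed limit or range.

## Working session

There is one attempt and no reset: what is moved stays moved. The work goes in short steps, Python scripts to look and compute and a tool call to move; the robot and the scene stay as the last step left them, time stands still between calls to the robot, and variables do not carry over. Pictures are saved under pics/ and viewed, at most 10 in all, crops included, and the job is handed in when it is done.

Besides the shell and the picture viewer there is one more tool, called after "Call:" as a command line: name --pt "numbers of a row" for each row, then --argument value for the rest. apply_moves: Moves the arm, as the interface text tells. Its arguments: {"type":"object","properties":{"motion":{"type":"array"}},"required":["motion"]}

```bash
mkdir -p pics; ls
python3 - <<'E'
from bench import r
import cv2,json
print(r.get_obs())
for n in("scene","top"):
    cv2.imwrite(f"pics/{n}0.png",r.capture(n)[:,:,::-1]); print(n,r.get_calibration(n))
print(r.get_calibration("wrist"))
E
```

```text
pics
{'clock': 0.0, 'joints': array([ 1.15908610e+00,  2.64782219e-01,  1.60538044e+00,  2.46202598e-05,
        1.27367949e+00, -3.69350910e-02]), 'joint_velocities': array([-2.00825478e-03,  5.53837171e-05, -1.72263234e-03, -1.44232951e-03,
        7.09708138e-04, -2.60390396e-04]), 'tau': array([-1.93961954e-03, -5.15110695e+01, -3.67311358e+01, -1.33119090e-05,
        1.30011037e-02, -5.63661928e-06]), 'eef_pos': array([246.81755332, 627.47476433, 229.93894726]), 'tool_rot': array([-2.61667956e-04,  1.86296271e-01,  9.82492969e-01, -1.09395145e-03]), 'contact_force': array([-0.0681638 ,  0.52580867, -0.36336201]), 'wrist_torque': array([-0.02311882,  0.00541385,  0.00702823]), 'finger_force': 0.0, 'grip_width': 1.0008995808854346}
scene {'fx': 543.009836248531, 'fy': 543.009836248531, 'cx': 316.4510581925223, 'cy': 241.42136347980315, 'dist': array([0.01257456, 0.        , 0.        , 0.        , 0.        ]), 'R': array([[-0.50022105,  0.86567694, -0.01955341],
       [ 0.62504697,  0.34536406, -0.70002853],
       [-0.59924551, -0.36239081, -0.71384712]]), 't': array([ 294.651
[... 265 characters left out ...]
2237342],
       [-0.98957125,  0.00798241, -0.1438229 ],
       [ 0.14359909, -0.02376755, -0.9893505 ]]), 't': array([ -34.63458554,  516.4729213 , 1508.99062198])}
{'fx': 347.60302280694094, 'fy': 347.60302280694094, 'cx': 313.6343904934519, 'cy': 239.4084845925621, 'dist': array([0.00860486, 0.        , 0.        , 0.        , 0.        ]), 'hand_eye': array([[-1.50549521e-04, -9.58868992e-01, -2.83848964e-01,
         7.12830688e+01],
       [ 9.99999851e-01,  4.77694729e-06, -5.46522924e-04,
         1.31171816e-01],
       [ 5.25399816e-04, -2.83849004e-01,  9.58868848e-01,
        -1.43332006e+02],
       [ 0.00000000e+00,  0.00000000e+00,  0.00000000e+00,
         1.00000000e+00]])}
```

View pics/top0.png

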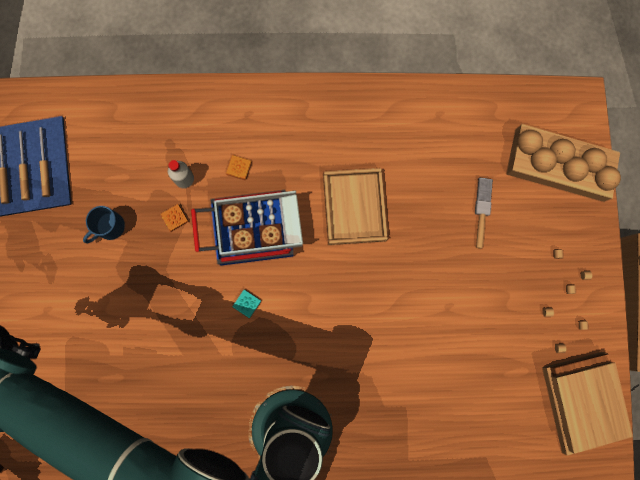

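View pics/scene0.png

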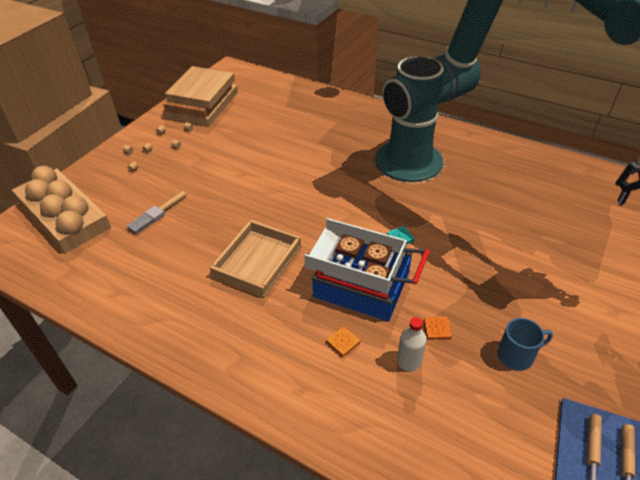

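The top view shows the stand at about (255,225), its red handle bar at the left near (196,230) and the spout at about (290,215). The tray is right of it at (356,206), the glue at (180,173), the mug at (103,222) and the brush at (483,210). The scene view agrees. Next I measure the handle bar, the tray corners and the pan.

```bash
cat > h.py <<'E'
import numpy as np, cv2
from scipy.spatial.transform import Rotation as Ro
from bench import r
def cal(n,obs=None):
    c=r.get_calibration(n); K=np.array([[c['fx'],0,c['cx']],[0,c['fy'],c['cy']],[0,0,1]])
    if n=='wrist':
        q=obs['tool_rot']; T=np.eye(4); T[:3,:3]=Ro.from_quat(np.r_[q[1:],q[0]]).as_matrix(); T[:3,3]=obs['eef_pos']
        M=np.linalg.inv(T@c['hand_eye']); return K,c['dist'],M[:3,:3],M[:3,3]
    return K,c['dist'],c['R'],c['t']
def ray(C,px,z):
    K,d,R,t=C; p=cv2.undistortPoints(np.float64(px).reshape(-1,1,2),K,d)[:,0]
    D=np.c_[p,np.ones(len(p))]@R; o=-R.T@t
    return o+D*((z-o[2])/D[:,2])[:,None]
def proj(C,X):
    K,d,R,t=C; return cv2.projectPoints(np.float64(X).reshape(-1,1,3),cv2.Rodrigues(R)[0],t,K,d)[0][:,0]
def hsv(im): return cv2.cvtColor(im,cv2.COLOR_RGB2HSV)
def blobs(m,amin=30):
    cs=cv2.findContours(m.astype(np.uint8),cv2.RETR_EXTERNAL,cv2.CHAIN_APPROX_NONE)[0]
    return sorted([c for c in cs if cv2.contourArea(c)>amin],key=cv2.contourArea,reverse=True)
E
python3 - <<'E'
from h import *
im=cv2.imread('pics/top0.png')[:,:,::-1].copy(); C=cal('top'); H=hsv(im).astype(int)
red=((H[...,0]<5)|(H[...,0]>174))&(H[...,1]>180)&(H[...,2]>90)
red[:195]=0
for c in blobs(red,15): 
    b=cv2.boxPoints(cv2.minAreaRect(c)); print('red',cv2.contourArea(c),b.round(1).tolist(),ray(C,b,130)[:,:2].round(0).tolist())
    # bar only
blue=(H[...,0]>100)&(H[...,0]<130)&(H[...,1]>120)&(H[...,2]>50)
blue[:,:200]=0;blue[:,320:]=0
for c in blobs(blue,15)[:4]: print('blue',cv2.boundingRect(c))
# tray: paler than table
for p in [(356,206),(330,206),(356,240),(400,206)]: print(p,im[p[1],p[0]],H[p[1],p[0]])
big=cv2.resize(im[140:285,160:420],None,fx=3,fy=3,interpolation=cv2.INTER_CUBIC); cv2.imwrite('pics/crop.png',big[:,:,::-1])
E
```

```text
red 204.0 [[220.6999969482422, 257.6000061035156], [289.8999938964844, 248.10000610351562], [290.5, 252.60000610351562], [221.3000030517578, 262.1000061035156]] [[447.0, 174.0], [470.0, 1.0], [458.0, -1.0], [436.0, 173.0]]
red 135.5 [[190.5, 209.10000610351562], [194.8000030517578, 208.6999969482422], [199.0, 250.8000030517578], [194.6999969482422, 251.1999969482422]] [[571.0, 252.0], [572.0, 241.0], [464.0, 229.0], [463.0, 240.0]]
blue (251, 202, 10, 46)
blue (219, 207, 12, 45)
blue (272, 199, 10, 26)
blue (261, 201, 10, 24)
(356, 206) [198 155  95] [ 17 133 198]
(330, 206) [119  83  50] [ 14 148 119]
(356, 240) [197 142  86] [ 15 144 197]
(400, 206) [162  93  49] [ 12 178 162]
```

View pics/crop.png

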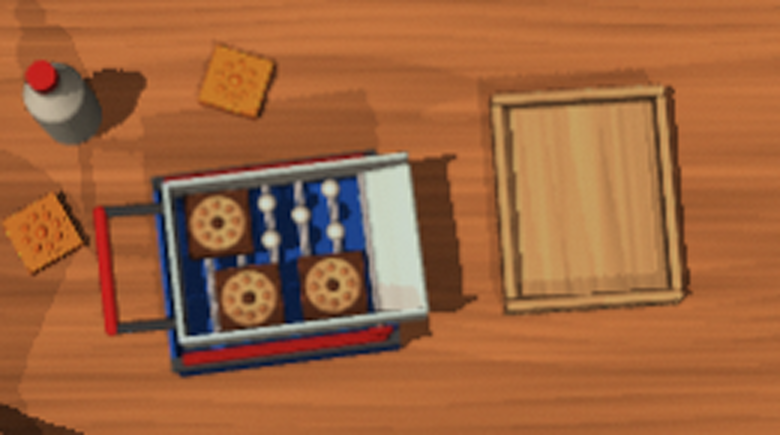

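The crop shows the handle bar from (98,208) to (112,332), the basket walls from (163,184) to (408,155) and from (180,345) to (427,315), all five balls, and three brown rosettes. The tray corners are at about (491,96), (668,87), (686,298) and (505,310).

Run:
```python
from h import *
C=cal('top'); f=lambda P:np.array(P)/3+np.array([160,140])-0.33
w=ray(C,f([(163,184),(408,155),(180,345),(427,315)]),132)[:,:2]
print('walls',w.round(0).tolist(),[np.arctan2(*(w[i]-w[i+1])[[0,1]])*-1 for i in(0,2)],np.linalg.norm(w[0]-w[2]))
hb=ray(C,f([(101,208),(113,332)]),132)[:,:2]; print('bar',hb.round(0))
t=ray(C,f([(491,96),(668,87),(686,298),(505,310)]),40)[:,:2]
print('tray',t.round(0).tolist(),t.mean(0),[np.linalg.norm(t[i]-t[(i+1)%4]) for i in range(4)])
d=(t[0]+t[1]-t[2]-t[3]); print('tray yaw',np.arctan2(d[1],d[0]), 'side',[np.arctan2(*(t[a]-t[b])*[-1,1]) for a,b in((0,1),(3,2))])
psi=0.125; ax=np.array([np.cos(psi),np.sin(psi)]); ay=np.array([-ax[1],ax[0]])
hm=hb.mean(0); o=hm-139.5*ay; print('origin',o, 'tray target',o-180*ay)
print('tray in stand',ax@(t.mean(0)-o),ay@(t.mean(0)-o))
print('wallmid in stand',[(ax@(p-o),ay@(p-o)) for p in w])
# scene check
S=cal('scene'); print(proj(S,[np.r_[hm,130],np.r_[o-180*ay,20],np.r_[t.mean(0),0]]))
```

```text
walls [[591.0, 192.0], [615.0, -15.0], [454.0, 176.0], [478.0, -30.0]] [np.float64(0.1127199353438069), np.float64(0.11359121543780178)] 138.00954338258057
bar [[571. 245.]
 [465. 233.]]
tray [[690.0, -92.0], [697.0, -254.0], [503.0, -264.0], [493.0, -101.0]] [ 595.74879495 -177.96535908] [np.float64(162.42084087053698), np.float64(195.07181927924003), np.float64(163.16701589506513), np.float64(196.58892851721896)]
tray yaw 0.0492981621198689 side [np.float64(0.04862951762914165), np.float64(0.05793059092533632)]
origin [535.5280939  100.21240462] tray target [557.96954591 -78.38317548]
tray in stand 25.06910057334729 -283.5153280653604
wallmid in stand [(np.float64(66.63349633121133), np.float64(84.44734297049496)), (np.float64(64.06829572751444), np.float64(-124.43361410439726)), (np.float64(-71.36898242838414), np.float64(85.8437386435697)), (np.float64(-73.73939208586931), np.float64(-121.91781555250755))]
[[420.27968959 266.25232222]
 [296.33515643 260.38951396]
 [257.50787584 261.23594769]]
```

Call:
apply_moves --pt "4.5 -2.8 -3.0 0 0 0 -0.085" --pt "4.5 -5.7 -6.0 0 0 0 -0.17" --pt "4.5 -8.5 -9.1 0 0 0 -0.256" --pt "4.5 -11.4 -12.1 0 0 0 -0.341" --pt "4.5 -14.2 -15.1 0 0 0 -0.426"

```text
clock: 0.52
eef_pos: [324.0, 433.6, 230.6]
tool_rot: [-0.0, -0.028, 1.0, -0.0]
contact_force: [-0.4, -0.1, -0.2]
grip_width: 0.528
finger_force: 0.0
```

Call:
apply_moves --pt "4.5 -1.2 -3.5 0 0 0 0" --pt "4.5 -2.4 -7.0 0 0 0 0" --pt "4.5 -3.6 -10.5 0 0 0 0" --pt "4.5 -4.8 -14.0 0 0 0 0" --pt "4.5 -6.0 -17.5 0 0 0 0"

```text
clock: 0.93
eef_pos: [392.8, 262.1, 231.0]
tool_rot: [-0.0, -0.026, 1.0, -0.0]
contact_force: [0.3, -0.6, -0.4]
grip_width: 0.528
finger_force: 0.0
```

Call:
apply_moves --pt "4.5 -1.2 -3.5 0 0 0 0" --pt "4.5 -2.4 -7.0 0 0 0 0" --pt "4.5 -3.6 -10.5 0 0 0 0" --pt "4.5 -4.8 -14.0 0 0 0 0" --pt "4.5 -6.0 -17.5 0 0 0 0"

```text
clock: 1.35
eef_pos: [461.7, 90.4, 231.0]
tool_rot: [-0.0, -0.026, 1.0, 0.0]
contact_force: [0.1, 0.3, -0.0]
grip_width: 0.531
finger_force: 0.0
```

Call:
apply_moves --pt "4.5 -1.2 -3.5 0 0 0 0" --pt "4.5 -2.4 -7.0 0 0 0 0" --pt "4.5 -3.6 -10.5 0 0 0 0" --pt "4.5 -4.8 -14.0 0 0 0 0" --pt "4.5 -6.0 -17.5 0 0 0 0"

```text
clock: 1.77
eef_pos: [530.6, -81.3, 230.9]
tool_rot: [-0.0, -0.025, 1.0, 0.0]
contact_force: [0.7, 0.7, -0.2]
grip_width: 0.526
finger_force: 0.0
```

Call:
apply_moves --pt "4.5 -1.2 -3.5 0 0 0 0" --pt "4.5 -2.4 -7.0 0 0 0 0" --pt "4.5 -3.6 -10.5 0 0 0 0" --pt "4.5 -6.0 -17.5 0 0 0 0" --pt "4.5 -6.0 -17.5 0 0 0 0"

```text
clock: 2.18
eef_pos: [599.7, -254.0, 230.5]
tool_rot: [-0.0, -0.025, 1.0, -0.0]
contact_force: [0.5, 0.3, 0.4]
grip_width: 0.526
finger_force: 0.0
```

Run:
```python
from h import *
o=r.get_obs(); im=r.capture('wrist'); C=cal('wrist',o)
# overlay predicted tray rim corners (z=40) from the top estimate
c=np.array([595.7,-178]); a=.052; ax=np.array([np.cos(a),np.sin(a)]); ay=np.array([-ax[1],ax[0]])
P=[np.r_[c+sx*100*ax+sy*80*ay,40] for sx,sy in((1,1),(1,-1),(-1,-1),(-1,1))]
print(proj(C,P).round(0).tolist()); print(o['eef_pos'])
b=im[:,:,::-1].copy(); cv2.polylines(b,[proj(C,P).round().astype(int)],True,(255,255,0),1); cv2.imwrite('pics/w1.png',b)
```

```text
[[462.0, 305.0], [311.0, 305.0], [310.0, 103.0], [489.0, 102.0]]
[ 599.73649091 -253.95359412  230.53724521]
```

View pics/w1.png

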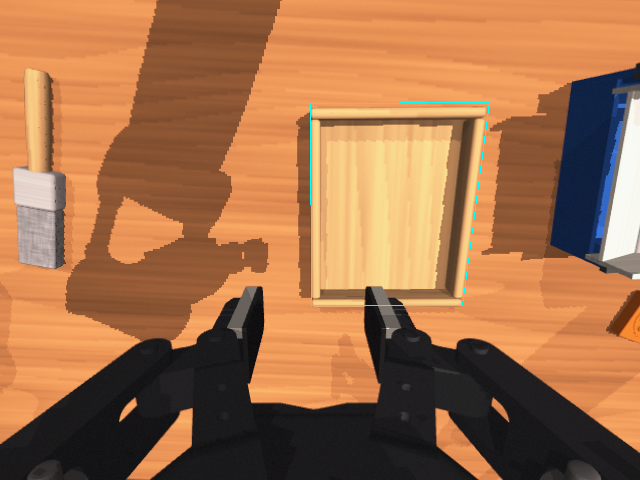

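The predicted rim corners (310–489, 102–305) lie right on the tray's rim, and the −y wall is between the fingers. The brush, at (40,170), is far off. I descend and pinch the wall.

Call:
apply_moves --pt "4.5 0 0.1 3.5 0 0 0" --pt "4.5 0 0.1 7.5 0 0 0" --pt "4.5 0 0.1 11.5 0 0 0" --pt "4.5 0 0.1 15 0 0 0" --pt "4.5 0 0.1 18 0 0 0"

```text
clock: 2.65
eef_pos: [597.5, -249.2, 47.7]
tool_rot: [-0.002, -0.025, 1.0, 0.001]
contact_force: [-0.3, -0.0, 0.3]
grip_width: 0.526
finger_force: 0.0
```

Call:
apply_moves --pt "4.5 0 0 2.0 0 0 0" --pt "4.5 0 0 3.4 0 0 0" --pt "0 0 0 3.4 0 0 0" --pt "0 0 0 3.4 0 0 0" --pt "0 0 0 3.4 0 0 0"

```text
clock: 3.07
eef_pos: [600.8, -250.9, 19.0]
tool_rot: [0.001, -0.026, 1.0, -0.001]
contact_force: [0.4, 8.2, -1.8]
grip_width: 0.111
finger_force: 21.9
```

Call:
apply_moves --pt "0 0 0 0 0 0 0" --pt "0 0 0 0 0 0 0" --pt "0 0 0 0 0 0 0" --pt "0 0 0 0 0 0 0" --pt "0 0 0 0 0 0 0"

```text
clock: 3.48
eef_pos: [600.6, -250.9, 19.0]
tool_rot: [0.001, -0.026, 1.0, -0.001]
contact_force: [-0.6, -0.2, 4.8]
grip_width: 0.102
finger_force: 62.0
```

Call:
apply_moves --pt "0 0.5 1.2 0 0 0 -0.01" --pt "0 1.3 3.5 0 0 0 -0.025" --pt "0 2.2 6.0 0 0 0 -0.04" --pt "0 3.0 8.2 0 0 0 -0.055" --pt "0 3.3 9.0 0 0 0 -0.06"

```text
clock: 3.9
eef_pos: [562.7, -160.8, 18.9]
tool_rot: [0.002, -0.056, 0.998, -0.001]
contact_force: [2.2, -5.2, 2.7]
grip_width: 0.107
finger_force: 61.9
```

Call:
apply_moves --pt "0 0 0.2 0 0 0 0" --pt "0 0 0.4 0 0 0 0" --pt "0 0 0.6 0 0 0 0" --pt "0 0 0.6 0 0 0 0" --pt "0 0 0.6 0 0 0 0"

```text
clock: 4.32
eef_pos: [562.5, -156.9, 18.9]
tool_rot: [0.001, -0.056, 0.998, -0.001]
contact_force: [-0.8, -3.5, 6.6]
grip_width: 0.101
finger_force: 62.3
```

Run:
```python
from h import *
o=r.get_obs(); print(o['eef_pos'],o['tool_rot'],o['contact_force'])
im=r.capture('wrist'); cv2.imwrite('pics/w2.png',im[:,:,::-1]); 
t=r.capture('top'); cv2.imwrite('pics/t2.png',t[:,:,::-1]); np.save('o2.npy',o,allow_pickle=True)
```

```text
[ 562.49398557 -156.94208819   18.90357124] [ 1.28688203e-03 -5.58905745e-02  9.98435577e-01 -9.93125702e-04] [-0.77798491 -3.47061491  6.56261368]
```

View pics/w2.png

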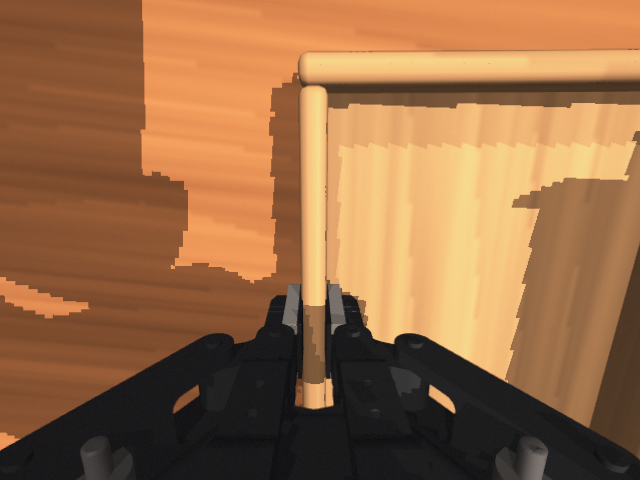

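The wrist view shows the tray wall (column 313) gripped squarely between the pads. I push in small steps until the force rises.

Call:
apply_moves --pt "0 0 0.1 0 0 0 0" --pt "0 0 0.2 0 0 0 0" --pt "0 0 0.3 0 0 0 0" --pt "0 0 0.4 0 0 0 0" --pt "0 0 0.4 0 0 0 0"

```text
clock: 4.83
eef_pos: [562.4, -153.6, 18.9]
tool_rot: [0.002, -0.056, 0.998, -0.001]
contact_force: [0.2, -5.5, 4.9]
grip_width: 0.096
finger_force: 62.1
```

Call:
apply_moves --pt "0 0 0.1 0 0 0 0" --pt "0 0 0.1 0 0 0 0" --pt "0 0 0.2 0 0 0 0" --pt "0 0 0.2 0 0 0 0" --pt "0 0 0.2 0 0 0 0"

```text
clock: 5.25
eef_pos: [562.7, -152.2, 18.9]
tool_rot: [0.002, -0.056, 0.998, -0.002]
contact_force: [2.4, -7.5, 3.6]
grip_width: 0.102
finger_force: 61.9
```

Call:
apply_moves --pt "0 0 0.1 0 0 0 0" --pt "0 0 0.1 0 0 0 0" --pt "0 0 0.2 0 0 0 0" --pt "0 0 0.2 0 0 0 0" --pt "0 0 0.2 0 0 0 0"

```text
clock: 5.67
eef_pos: [562.9, -152.0, 19.0]
tool_rot: [0.003, -0.056, 0.998, -0.003]
contact_force: [3.3, -14.2, 0.9]
grip_width: 0.103
finger_force: 61.5
```

Call:
apply_moves --pt "0 0 0.1 0 0 0 0" --pt "0 0 0.1 0 0 0 0" --pt "0 0 0.2 0 0 0 0" --pt "0 0 0.2 0 0 0 0" --pt "0 0 0.2 0 0 0 0"

```text
clock: 6.08
eef_pos: [562.9, -152.0, 19.1]
tool_rot: [0.003, -0.057, 0.998, -0.005]
contact_force: [2.8, -21.3, -1.0]
grip_width: 0.101
finger_force: 61.4
```

Call:
apply_moves --pt "0 0 -0.2 0 0 0 0" --pt "0 0 -0.4 0 0 0 0" --pt "0 0 -0.4 0 0 0 0" --pt "4.5 0 -0.4 0 0 0 0" --pt "4.5 0 -0.4 0 0 0 0"

```text
clock: 6.5
eef_pos: [559.7, -149.4, 16.9]
tool_rot: [-0.001, -0.055, 0.998, 0.001]
contact_force: [0.0, -0.2, -0.7]
grip_width: 0.375
finger_force: 0.0
```

Call:
apply_moves --pt "4.5 0 0 0 0 0 0" --pt "4.5 0 0 0 0 0 0" --pt "4.5 0 0 -1.5 0 0 0" --pt "4.5 0 0 -4.5 0 0 0" --pt "4.5 0 0 -8 0 0 0"

```text
clock: 6.92
eef_pos: [557.4, -148.6, 94.8]
tool_rot: [-0.004, -0.056, 0.998, 0.002]
contact_force: [0.4, 0.0, 0.8]
grip_width: 0.527
finger_force: 0.0
```

Call:
apply_moves --pt "4.5 0 0 -3.5 0 0 0" --pt "4.5 0 0 -7 0 0 0" --pt "4.5 0 0 -10.5 0 0 0" --pt "4.5 0 0 -13.5 0 0 0" --pt "4.5 0 0 -13.5 0 0 0"

```text
clock: 7.33
eef_pos: [564.3, -150.7, 240.3]
tool_rot: [0.006, -0.056, 0.998, -0.002]
contact_force: [0.4, -1.0, 0.8]
grip_width: 0.526
finger_force: 0.0
```

Run:
```python
from h import *
o=r.get_obs(); print(o['eef_pos'],o['tool_rot'],o['contact_force'])
im=r.capture('wrist'); C=cal('wrist',o); b=im[:,:,::-1].copy()
a=.112; ax=np.array([np.cos(a),np.sin(a)]); ay=np.array([-ax[1],ax[0]]); s=np.array([533,100.5])
for y0,col in((-180,(255,255,0)),):
    P=[np.r_[s+sx*100*ax+(y0+sy*80)*ay,40] for sx,sy in((1,1),(1,-1),(-1,-1),(-1,1))]
    cv2.polylines(b,[proj(C,P).round().astype(int)],True,col,1)
P=[np.r_[s+x*ax+y*ay,z] for x,y,z in((84,-100,55),(-84,-100,55))]
cv2.polylines(b,[proj(C,P).round().astype(int)],True,(0,255,0),1)
cv2.imwrite('pics/w3.png',b)
```

```text
[ 564.34081544 -150.73811888  240.34772244] [ 0.00578559 -0.05581719  0.99842222 -0.00200888] [ 0.35197805 -0.99320154  0.83011156]
```

View pics/w3.png

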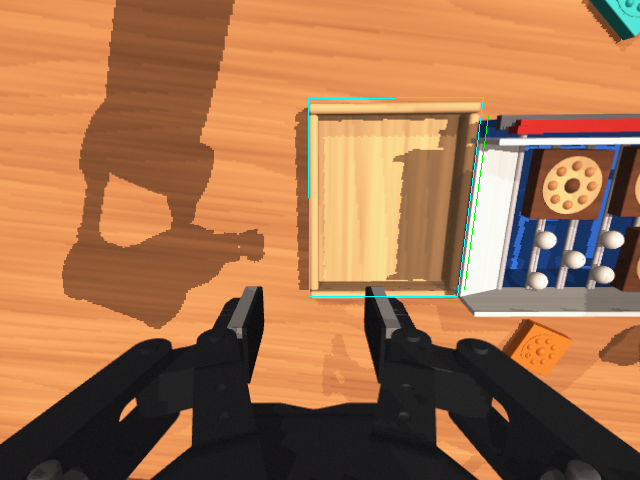

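The tray sits on the predicted rectangle, flush against the pan's −y wall (column ~480), and the balls and rosettes are undisturbed. I go to the handle.

Call:
apply_moves --pt "4.5 0.0 3.0 0 0 0 0" --pt "4.5 0.1 7.0 0 0 0 0" --pt "4.5 0.1 11.0 0 0 0 0" --pt "4.5 0.1 15.0 0 0 0 0" --pt "4.5 0.1 19.0 0 0 0 0"

```text
clock: 7.8
eef_pos: [536.4, 40.4, 229.9]
tool_rot: [-0.002, -0.055, 0.998, 0.0]
contact_force: [0.5, 0.6, -0.2]
grip_width: 0.523
finger_force: 0.0
```

Call:
apply_moves --pt "4.5 0.0 4.0 0 0 0 0" --pt "4.5 0.1 8.0 0 0 0 0" --pt "4.5 0.1 12.0 0 0 0 0" --pt "4.5 0.1 16.0 0 0 0 0" --pt "4.5 0.1 20.2 0 0 0 0"

```text
clock: 8.22
eef_pos: [513.0, 240.4, 229.9]
tool_rot: [-0.002, -0.056, 0.998, -0.001]
contact_force: [0.9, 1.0, 0.3]
grip_width: 0.527
finger_force: 0.0
```

Call:
apply_moves --pt "4.5 0 0 0 0 0 0" --pt "4.5 0 0 0 0 0 0" --pt "4.5 0 0 0 0 0 0" --pt "4.5 0 0 0 0 0 0" --pt "4.5 0 0 0 0 0 0"

```text
clock: 8.63
eef_pos: [515.0, 237.4, 231.6]
tool_rot: [-0.001, -0.055, 0.999, -0.0]
contact_force: [0.1, 0.3, 0.9]
grip_width: 0.524
finger_force: 0.0
```

Run:
```python
from h import *
o=r.get_obs(); print(o['eef_pos'],o['tool_rot'],o['joints'])
im=r.capture('wrist'); C=cal('wrist',o); b=im[:,:,::-1].copy(); H=hsv(im).astype(int)
red=((H[...,0]<5)|(H[...,0]>174))&(H[...,1]>180)&(H[...,2]>70)
for c in blobs(red,200):
    bx=cv2.boxPoints(cv2.minAreaRect(c)); print(bx.round(0).tolist(),ray(C,bx,130)[:,:2].round(0).tolist())
cv2.imwrite('pics/w4.png',b)
```

```text
[515.02990148 237.42394988 231.60632111] [-5.62259107e-04 -5.46058734e-02  9.98507766e-01 -3.53059501e-04] [ 3.88219412e-01  6.13604637e-02  1.83706909e+00 -3.15647457e-04
  1.24445685e+00 -1.29174165e+00]
[[13.0, 130.0], [252.0, 129.0], [252.0, 142.0], [13.0, 143.0]] [[462.0, 29.0], [444.0, 187.0], [452.0, 188.0], [471.0, 28.0]]
[[309.0, 168.0], [324.0, 168.0], [324.0, 313.0], [309.0, 313.0]] [[465.0, 228.0], [464.0, 239.0], [575.0, 252.0], [576.0, 240.0]]
```

View pics/w4.png

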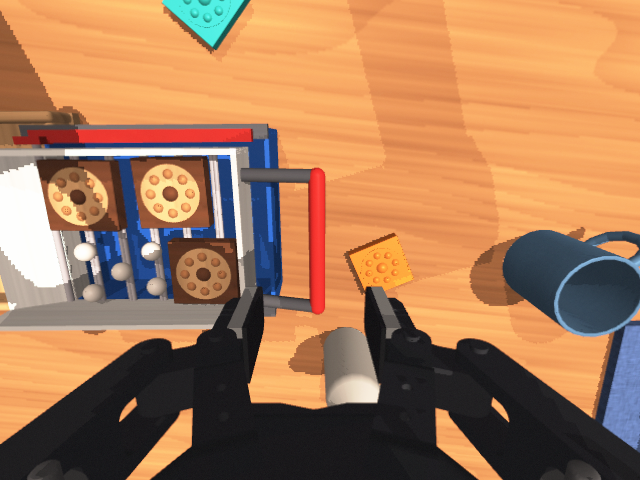

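The wrist view shows the bar vertical at column 316 (rows 168–313), with its middle at world (520,240). The glue (350,370) and the mug stay clear. I grasp the bar.

Call:
apply_moves --pt "4.5 -0.4 0.2 3 0 0 0" --pt "4.5 -0.4 0.2 6.5 0 0 0" --pt "4.5 -0.4 0.2 10 0 0 0" --pt "4.5 -0.4 0.2 12.1 0 0 0" --pt "4.5 -0.4 0.2 12.1 0 0 0"

```text
clock: 9.1
eef_pos: [514.8, 238.3, 105.4]
tool_rot: [-0.005, -0.055, 0.998, -0.002]
contact_force: [-0.5, -0.4, -1.5]
grip_width: 0.528
finger_force: 0.0
```

Call:
apply_moves --pt "2.5 0 0 0 0 0 0" --pt "1.0 0 0 0 0 0 0" --pt "0 0 0 0 0 0 0" --pt "0 0 0 0 0 0 0" --pt "0 0 0 0 0 0 0"

```text
clock: 9.52
eef_pos: [520.8, 241.8, 113.8]
tool_rot: [0.002, -0.056, 0.998, 0.0]
contact_force: [0.5, -0.9, 4.8]
grip_width: 0.115
finger_force: 58.8
```

Call:
apply_moves --pt "0 0 0.8 0 0 0 0" --pt "0 0 1.2 0 0 0 0" --pt "0 0 -1.2 0 0 0 0" --pt "0 0 1.2 0 0 0 0" --pt "0 0 -1.2 0 0 0 0"

```text
clock: 9.93
eef_pos: [521.4, 236.2, 114.0]
tool_rot: [0.002, -0.056, 0.998, 0.004]
contact_force: [2.8, 3.3, 1.4]
grip_width: 0.109
finger_force: 60.7
```

Run:
```python
from h import *
o=r.get_obs(); print(o['eef_pos'],o['contact_force'])
cv2.imwrite('pics/t5.png',r.capture('top')[:,:,::-1])
cv2.imwrite('pics/s5.png',r.capture('scene')[:,:,::-1])
o=r.get_obs(); print(o['eef_pos'],o['contact_force'],o['grip_width'])
a=cv2.imread('pics/t5.png')[185:270,180:330]; b=cv2.imread('pics/s5.png')[205:325,295:435]
a=cv2.resize(a,(780,442),interpolation=cv2.INTER_CUBIC)[:,:]; cv2.imwrite('pics/c5a.png',a)
```

```text
[521.35629574 236.21959948 113.97167514] [2.7651936  3.27105112 1.41451827]
[522.26821591 229.19378854 113.84055949] [ 0.30423495 -0.8478904   5.54135744] 0.11772853026591375
```

View pics/c5a.png

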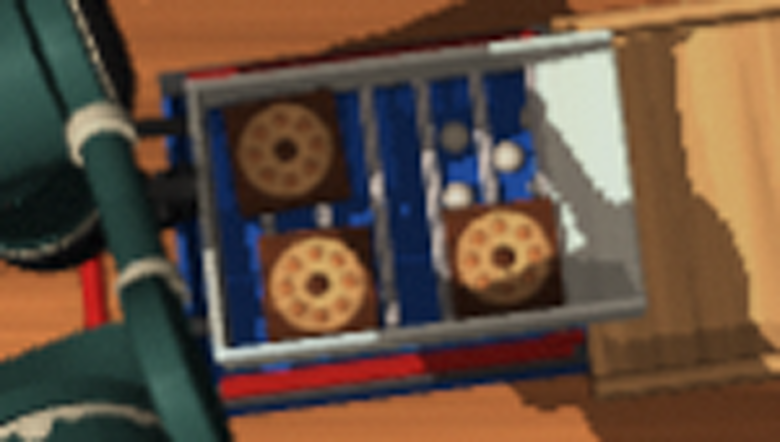

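After the first shake three balls are still visible at crop (455,137), (507,155) and (455,195), and I can't tell their heights. I shake more.

Call:
apply_moves --pt "0 0 2.5 0 0 0 0" --pt "0 0 -0.1 0 0 0 0" --pt "0 0 2.5 0 0 0 0" --pt "0 0 -0.1 0 0 0 0" --pt "0 0 2.5 0 0 0 0"

```text
clock: 10.45
eef_pos: [520.0, 248.9, 113.8]
tool_rot: [0.002, -0.055, 0.998, -0.003]
contact_force: [-0.8, -3.3, 6.1]
grip_width: 0.114
finger_force: 63.6
```

Call:
apply_moves --pt "0 0 0 0 0 0 0" --pt "0 0 -2.6 0 0 0 0" --pt "0 0 -2.6 0 0 0 0" --pt "0 0 0 0 0 0 0" --pt "0 0 0 0 0 0 0"

```text
clock: 10.87
eef_pos: [519.3, 255.4, 114.1]
tool_rot: [0.002, -0.056, 0.998, 0.0]
contact_force: [-1.0, -3.6, 9.6]
grip_width: 0.111
finger_force: 63.7
```

Call:
apply_moves --pt "0 0 -2.6 0 0 0 0" --pt "0 0 -2.6 0 0 0 0" --pt "0 0 0 0 0 0 0" --pt "0 0 -2.6 0 0 0 0" --pt "0 0 0 0 0 0 0"

```text
clock: 11.28
eef_pos: [520.0, 249.2, 114.1]
tool_rot: [0.002, -0.055, 0.998, -0.002]
contact_force: [-2.3, -3.0, 8.6]
grip_width: 0.118
finger_force: 64.4
```

Call:
apply_moves --pt "0 0 -1.3 0 0 0 0" --pt "0 0 -1.3 0 0 0 0" --pt "0 0 -1.3 0 0 0 0" --pt "0 0 -1.3 0 0 0 0" --pt "0 0 -1.3 0 0 0 0"

```text
clock: 11.7
eef_pos: [520.8, 242.4, 114.2]
tool_rot: [0.002, -0.056, 0.998, 0.001]
contact_force: [-0.1, -1.9, 7.8]
grip_width: 0.116
finger_force: 64.4
```

Run:
```python
from h import *
o=r.get_obs(); print(o['eef_pos'],o['contact_force'])
w=r.capture('wrist'); t=r.capture('top')
np.savez('s6.npz',w=w,t=t); np.save('o6.npy',o,allow_pickle=True)
a=cv2.resize(w[60:400,0:330],None,fx=1.55,fy=1.55); b=cv2.resize(t[185:270,215:320],(288,233),interpolation=cv2.INTER_CUBIC)
c=np.zeros((a.shape[0],a.shape[1]+288,3),np.uint8); c[:,:a.shape[1]]=a; c[:233,a.shape[1]:]=b; print(c.shape)
cv2.imwrite('pics/c6.png',c[:,:,::-1])
```

```text
[520.77394049 242.43276601 114.15463685] [-0.05106464 -1.92864296  7.8445534 ]
(527, 800, 3)
```

View pics/c6.png

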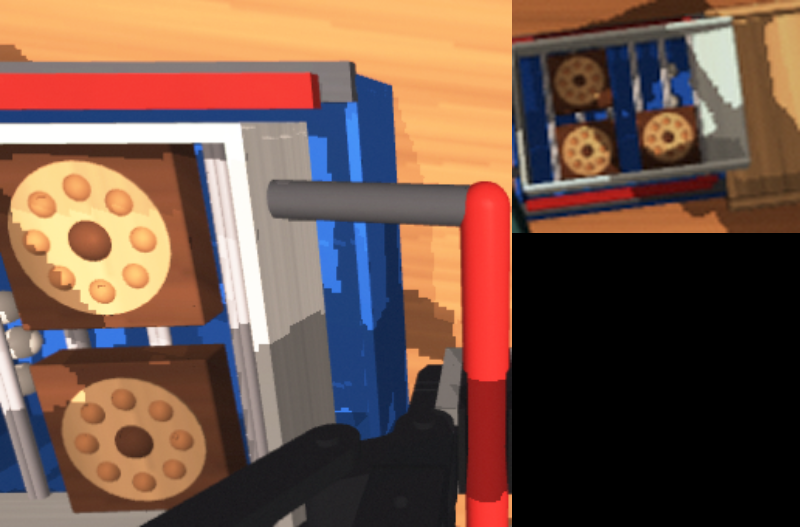

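The balls still show near crop (20,345), apparently below the rods, but that's uncertain. I shake harder with knocks on the stops, then let go and look from above.

Call:
apply_moves --pt "0 0 2.0 0 0 0 0" --pt "0 0 2.0 0 0 0 0" --pt "0 0 -2.0 0 0 0 0" --pt "0 0 -2.0 0 0 0 0" --pt "0 0 2.0 0 0 0 0"

```text
clock: 12.22
eef_pos: [519.0, 256.7, 114.1]
tool_rot: [0.002, -0.054, 0.999, -0.001]
contact_force: [2.4, -12.6, 0.7]
grip_width: 0.113
finger_force: 67.6
```

Call:
apply_moves --pt "0 0 0 0 0 0 0" --pt "0 0 -4.0 0 0 0 0" --pt "0 0 -4.0 0 0 0 0" --pt "0 0 0 0 0 0 0" --pt "0 0 0 0 0 0 0"

```text
clock: 12.63
eef_pos: [519.0, 255.6, 114.4]
tool_rot: [0.002, -0.058, 0.998, -0.008]
contact_force: [2.4, -28.4, 15.6]
grip_width: 0.111
finger_force: 73.1
```

Call:
apply_moves --pt "0 0 -4.0 0 0 0 0" --pt "0 0 -4.0 0 0 0 0" --pt "0 0 0 0 0 0 0" --pt "0 0 0 0 0 0 0" --pt "0 0 -4.0 0 0 0 0"

```text
clock: 13.05
eef_pos: [522.5, 226.4, 115.0]
tool_rot: [0.002, -0.058, 0.998, 0.002]
contact_force: [-1.2, 3.4, 12.2]
grip_width: 0.11
finger_force: 75.2
```

Call:
apply_moves --pt "0 0 2.0 0 0 0 0" --pt "0 0 2.0 0 0 0 0" --pt "0 0 2.0 0 0 0 0" --pt "4.5 0 2.0 0 0 0 0" --pt "4.5 0 2.0 0 0 0 0"

```text
clock: 13.47
eef_pos: [519.3, 241.9, 112.3]
tool_rot: [0.001, -0.056, 0.998, 0.0]
contact_force: [-0.7, 0.1, 0.0]
grip_width: 0.38
finger_force: 0.0
```

Call:
apply_moves --pt "4.5 0 0 0 0 0 0" --pt "4.5 0 0 -3 0 0 0" --pt "4.5 0 0 -7 0 0 0" --pt "4.5 0 0 -11 0 0 0" --pt "4.5 0 0 -13 0 0 0"

```text
clock: 13.88
eef_pos: [520.5, 242.2, 246.1]
tool_rot: [0.003, -0.056, 0.998, 0.001]
contact_force: [1.6, 1.0, 0.3]
grip_width: 0.524
finger_force: 0.0
```

Call:
apply_moves --pt "4.5 0.5 -4 0 0 0 0" --pt "4.5 1 -8 0 0 0 0" --pt "4.5 2 -12 0 0 0 0" --pt "4.5 3 -14 0 0 0 0" --pt "4.5 3 -14 0 0 0 0"

```text
clock: 14.3
eef_pos: [503.0, 95.2, 240.6]
tool_rot: [-0.001, -0.054, 0.999, -0.001]
contact_force: [-0.1, -0.2, 0.1]
grip_width: 0.524
finger_force: 0.0
```

Run:
```python
from h import *
o=r.get_obs(); w=r.capture('wrist'); np.save('w7.npy',w); np.save('o7.npy',o,allow_pickle=True); C=cal('wrist',o)
a=.112; ax=np.array([np.cos(a),np.sin(a)]); ay=np.array([-ax[1],ax[0]]); s=np.array([533,100.5])
b=w[:,:,::-1].copy()
print(o['eef_pos'])
for z,R_ in((87,(65,80)),(5,(78,96))):
    P=[np.r_[s+x*R_[0]*ax+y*R_[1]*ay,z] for x,y in((1,1),(1,-1),(-1,-1),(-1,1))]; print(z,proj(C,P).round(0).tolist())
b=cv2.resize(b,(800,600),interpolation=cv2.INTER_CUBIC); cv2.imwrite('pics/w7.png',b)
```

```text
[502.9609104   95.22103055 240.59189732]
87 [[401.0, 319.0], [233.0, 319.0], [222.0, 182.0], [411.0, 182.0]]
5 [[397.0, 294.0], [236.0, 295.0], [226.0, 161.0], [406.0, 160.0]]
```

View pics/w7.png

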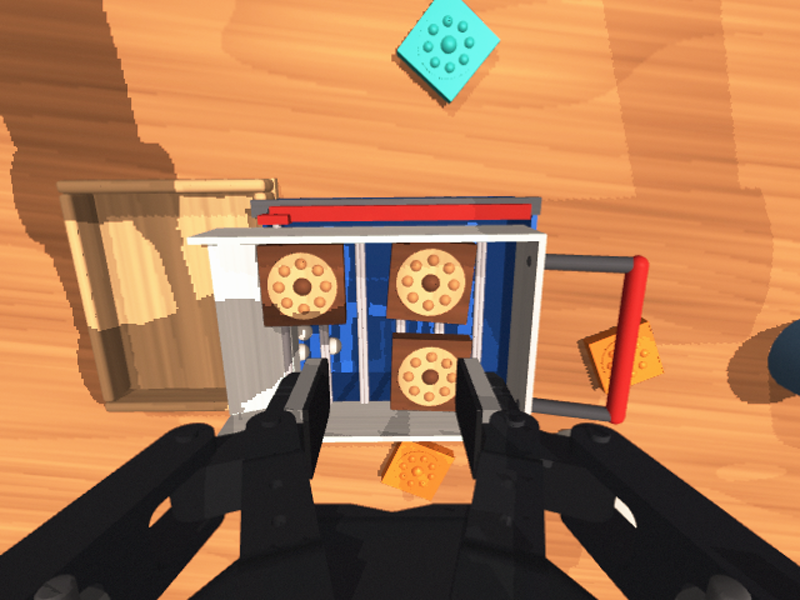

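The view shows three balls at about (304,340), (304,352) and (335,345). They look small and partly behind the rods, which suggests they're in the pan. The fingers hide part of the basket, so I shift the camera and triangulate.

Call:
apply_moves --pt "4.5 -2 0 0 0 0 0" --pt "4.5 -5 0 0 0 0 0" --pt "4.5 -8 0 0 0 0 0" --pt "4.5 -9 0 0 0 0 0" --pt "4.5 -9 0 0 0 0 0"

```text
clock: 14.77
eef_pos: [596.0, 110.2, 240.3]
tool_rot: [-0.0, -0.056, 0.998, 0.0]
contact_force: [0.2, 0.6, 0.6]
grip_width: 0.529
finger_force: 0.0
```

```bash
cat > balls.py <<'E'
from h import *
a=.112; ax=np.array([np.cos(a),np.sin(a)]); ay=np.array([-ax[1],ax[0]]); s=np.array([533,100.5])
def stand(p): return np.c_[(p[:,:2]-s)@ax,(p[:,:2]-s)@ay].round(0).tolist()
def find(w,o):
    C=cal('wrist',o); H=hsv(w).astype(int)
    m=((H[...,1]<70)&(H[...,2]>75)).astype(np.uint8)
    reg=np.zeros_like(m); P=[np.r_[s+x*63*ax+y*ay,88] for x,y in((1,77),(1,-72),(-1,-72),(-1,77))]
    cv2.fillPoly(reg,[proj(C,P).round().astype(int)],1); m&=reg
    k=cv2.morphologyEx(m,cv2.MORPH_OPEN,cv2.getStructuringElement(cv2.MORPH_ELLIPSE,(7,7)))
    for c in blobs(k,15):
        (u,v),R=cv2.minEnclosingCircle(c); print((round(u),round(v)),'R%.1f'%R,'A',cv2.contourArea(c),'pan',stand(ray(C,[(u,v)],13)),'bask',stand(ray(C,[(u,v)],96)))
    return reg,m
if __name__=='__main__':
    find(np.load('w7.npy'),np.load('o7.npy',allow_pickle=True).item()); print()
    o=r.get_obs(); w=r.capture('wrist'); np.save('w8.npy',w); np.save('o8.npy',o,allow_pickle=True); print(o['eef_pos'])
    reg,m=find(w,o); ys,xs=np.where(reg); print(xs.min(),xs.max(),ys.min(),ys.max())
    H=hsv(w); 
    for v in range(ys.min(),ys.max(),3): print(''.join('#' if m[v,u] else ('.' if H[v,u,2]>75 and 100<H[v,u,0]<130 else (' ' if H[v,u,0]<25 and H[v,u,1]>70 else ':')) for u in range(xs.min(),xs.max(),2)))
E
python3 balls.py
```

```text
(320, 243) R104.1 A 3435.5 pan [[12.0, 4.0]] bask [[-14.0, 3.0]]
(260, 273) R13.1 A 263.5 pan [[47.0, -64.0]] bask [[14.0, -50.0]]
(248, 300) R14.1 A 251.5 pan [[82.0, -80.0]] bask [[41.0, -63.0]]
(243, 265) R6.4 A 100.0 pan [[38.0, -83.0]] bask [[6.0, -65.0]]
(242, 281) R6.1 A 82.5 pan [[57.0, -86.0]] bask [[22.0, -67.0]]
(351, 262) R4.5 A 48.5 pan [[34.0, 39.0]] bask [[4.0, 30.0]]
(320, 260) R4.5 A 46.5 pan [[32.0, 5.0]] bask [[2.0, 3.0]]

[595.95685906 110.23347759 240.34450962]
(382, 141) R80.1 A 1239.0 pan [[-3.0, 73.0]] bask [[-4.0, 57.0]]
(280, 141) R80.1 A 1199.5 pan [[-3.0, -32.0]] bask [[-4.0, -24.0]]
(249, 184) R37.1 A 805.0 pan [[41.0, -66.0]] bask [[30.0, -51.0]]
(232, 181) R7.7 A 153.5 pan [[37.0, -84.0]] bask [[27.0, -65.0]]
(315, 150) R8.6 A 117.0 pan [[6.0, 4.0]] bask [[3.0, 3.0]]
(228, 163) R7.2 A 111.0 pan [[19.0, -87.0]] bask [[13.0, -67.0]]
(232, 199) R6.6 A 104.0 pan [[57.0, -86.0]] bask [[43.0, -66.0]]
(348, 152) R7.5 A 97.0 pan [[8.0, 38.0]] bask [[5.0, 30.0]]
(242, 64) R4.1 A 36.0 pan [[-75.0, -67.0]] bask [[-60.0, -51.0]]
217 411 61 221
#####################
[... 4570 characters left out ...]
#........:::::
::::::#####....####............####..........                                  .####........:::::
::::::###......####............####..........                                  .####........:::::
::::::.........####............#####.........                                 #.####........:::::
::::::.........####............####..........                                 #.####........:::::
::::::#........####............#####.........                                 :#####........:::::
::::::#.........###.............####.........                                 .#####.......::::::
::::::#.........####............####........:                                 .#####........:::::
```

All five balls now show. Their pan-height positions agree between the two views, e.g. (37,−84) and (57,−86), and their ~15 px diameter fits pan depth. So all five are in the pan. I regrasp the handle.

Call:
apply_moves --pt "4.5 1.5 3.5 0 0 0 0" --pt "4.5 3.0 7.0 0 0 0 0" --pt "4.5 4.5 10.5 0 0 0 0" --pt "4.5 6.0 14.0 0 0 0 0" --pt "4.5 6.0 14.0 0 0 0 0"

```text
clock: 15.23
eef_pos: [514.0, 246.6, 241.0]
tool_rot: [-0.002, -0.058, 0.998, 0.002]
contact_force: [0.1, 0.4, -0.1]
grip_width: 0.529
finger_force: 0.0
```

Call:
apply_moves --pt "4.5 0 0 0 0 0 0" --pt "4.5 0 0 3.5 0 0 0" --pt "4.5 0 0 7.5 0 0 0" --pt "4.5 0 0 11.5 0 0 0" --pt "4.5 0 0 12.9 0 0 0"

```text
clock: 15.65
eef_pos: [514.6, 238.6, 106.2]
tool_rot: [-0.004, -0.055, 0.998, -0.002]
contact_force: [-1.7, -0.7, -0.2]
grip_width: 0.531
finger_force: 0.0
```

Call:
apply_moves --pt "4.5 0 0 0 0 0 0" --pt "2.5 0 0 0 0 0 0" --pt "0 0 0 0 0 0 0" --pt "0 0 0 0 0 0 0" --pt "0 0 0 0 0 0 0"

```text
clock: 16.07
eef_pos: [520.8, 241.9, 114.9]
tool_rot: [0.002, -0.056, 0.998, 0.001]
contact_force: [0.6, -0.7, 3.3]
grip_width: 0.115
finger_force: 58.5
```

Call:
apply_moves --pt "0 0 0 0 0 0 0" --pt "0 0 0 0 0 0 0" --pt "0 0 0 0 0 0 0" --pt "0 0 0 0 0 0 0" --pt "0 0 0 0 0 0 0"

```text
clock: 16.48
eef_pos: [520.8, 241.9, 114.8]
tool_rot: [0.002, -0.056, 0.998, 0.0]
contact_force: [0.5, -0.9, 7.3]
grip_width: 0.115
finger_force: 58.9
```

Call:
apply_moves --pt "0 0 -0.25 -1.1 0 0 0" --pt "0 0 -0.55 -2.2 0 0 0" --pt "0 0 -1.0 -3.5 0 0 0" --pt "0 0 -1.6 -5.0 0 0 0" --pt "0 0 -2.3 -6.4 0 0 0"

```text
clock: 16.9
eef_pos: [523.2, 219.4, 177.5]
tool_rot: [0.002, -0.056, 0.998, 0.001]
contact_force: [5.2, 1.4, -4.3]
grip_width: 0.113
finger_force: 58.4
```

Call:
apply_moves --pt "0 0 -0.6 -1.0 0 0 0" --pt "0 0 -1.45 -2.3 0 0 0" --pt "0 0 -2.3 -3.4 0 0 0" --pt "0 0 -3.2 -4.45 0 0 0" --pt "0 0 -4.1 -5.4 0 0 0"

```text
clock: 17.32
eef_pos: [528.0, 178.3, 231.7]
tool_rot: [0.003, -0.056, 0.998, 0.001]
contact_force: [7.2, 2.4, -4.1]
grip_width: 0.109
finger_force: 58.3
```

Call:
apply_moves --pt "0 0 -1.0 -0.9 0 0 0" --pt "0 0 -2.1 -1.8 0 0 0" --pt "0 0 -3.2 -2.6 0 0 0" --pt "0 0 -4.35 -3.3 0 0 0" --pt "0 0 -5.55 -4.0 0 0 0"

```text
clock: 17.73
eef_pos: [534.4, 123.1, 271.5]
tool_rot: [0.003, -0.056, 0.998, 0.001]
contact_force: [8.4, 2.7, -3.3]
grip_width: 0.112
finger_force: 58.4
```

Call:
apply_moves --pt "0 0 -0.6 -0.3 0 0 0" --pt "0 0 -1.25 -0.6 0 0 0" --pt "0 0 -1.85 -0.85 0 0 0" --pt "0 0 -2.5 -1.1 0 0 0" --pt "0 0 -3.15 -1.3 0 0 0"

```text
clock: 18.15
eef_pos: [538.1, 92.6, 284.7]
tool_rot: [0.003, -0.056, 0.998, 0.002]
contact_force: [6.3, 4.9, 3.6]
grip_width: 0.112
finger_force: 58.8
```

```bash
cat > ros.py <<'E'
from balls import *
import sys
# brown/dark pixels in the tray, from both fixed cameras; ASCII-free report
def dark(n):
    im=r.capture(n); C=cal(n); H=hsv(im).astype(int)
    m=(((H[...,2]<115)&(H[...,1]>90)&(H[...,0]<20))).astype(np.uint8)
    reg=np.zeros_like(m); P=[np.r_[s+x*ax+y*ay,8] for x,y in((88,-112),(88,-248),(-88,-248),(-88,-112))]
    cv2.fillPoly(reg,[proj(C,P).round().astype(int)],1)
    cv2.imwrite(f'pics/{n}_{sys.argv[1]}.png',im[:,:,::-1])
    k=cv2.morphologyEx(m&reg,cv2.MORPH_CLOSE,np.ones((3,3),np.uint8))
    for c in blobs(k,20):
        (u,v),wh,an=cv2.minAreaRect(c); print(n,(round(u),round(v)),np.round(wh,1),cv2.contourArea(c),'stand',stand(ray(C,[(u,v)],20)))
    g=np.zeros_like(m); P=[np.r_[s+x*ax+y*ay,8] for x,y in((88,-112),(88,-248),(-88,-248),(-88,-112))]
    ys,xs=np.where(reg)
    for v in range(ys.min(),ys.max()+1,2): print(''.join((' ' if not reg[v,u] else '%x'%(H[v,u,2]//16)) for u in range(xs.min(),xs.max()+1)))
o=r.get_obs(); print(o['eef_pos'],o['contact_force'])
for n in('top','scene'): dark(n)
E
python3 ros.py a
```

```text
[538.12767433  92.6294347  284.73947887] [6.25283811 4.94383801 3.59335803]
top (318, 223) [63.9 50.2] 1595.0 stand [[-3.0, -179.0]]
                                             67654        
                             776666677666666667554        
             56666676777777777766666776666666665554       
444444444444445556677777777766666666777666666666554       
6666666666666677766676566655544456666776666666669a8       
 777777777766665555555444333322335666776666abcddbbb       
 7777777777655444333334566654322246667766acddcddccc8      
 777777777764322222456666776666423566776bcdddccddbc9      
 7777777777774233356656677766666533666776bdddcccdbba      
  7777777777742225666666545778a86434667768cddccccccb      
  9aaa8777777742356666742448ccdc9533667776bddddcdcbb8     
  bbbbbbbba8664339aa9abba8accbbbb732467776bdddcdddbb9     
  bbbbbbcccb855326bddcbbccbbccccb6223677768cddcccdcba     
   bbbbbcccb85543468ccccdbcbcdc865322367766bdddccccbb     
   bbbbbcccb965534555789abba8765542444677768cdddccdbb9    
   bbbbbcccba755444444555443669bbcccc8677766bdddccdcb9    
   999aaaaaa97555553221
[... 2931 characters left out ...]
23687666655444444                 
5555555666778888888776544444333322222222323688888877521222                  
     5555555566677788888776666655544443322468888877653432                   
           555565555567778887777665566665678888887565454                    
                 65555555556666776565566668888887666644                     
                       5565555555666797666667676565664                      
                             56566556656666666665556                        
                                   6566555556666666                         
                                         666666566                          
                                               66
```

The top map shows dark rosette patches in the tray, but not clearly three. I tip a little further with a jolt and check again.

Call:
apply_moves --pt "0 0 -0.6 -0.2 0 0 0" --pt "0 0 -1.2 -0.4 0 0 0" --pt "0 0 -0.2 -0.4 0 0 0" --pt "0 0 -1.7 -0.4 0 0 0" --pt "0 0 -0.2 -0.4 0 0 0"

```text
clock: 18.67
eef_pos: [538.5, 87.1, 289.4]
tool_rot: [0.003, -0.055, 0.998, -0.001]
contact_force: [8.4, -0.4, -5.4]
grip_width: 0.109
finger_force: 61.2
```

Call:
apply_moves --pt "0 0 -1.5 0 0 0 0" --pt "0 0 0 0 0 0 0" --pt "0 0 -1.5 0 0 0 0" --pt "0 0 -1.0 0 0 0 0" --pt "0 0 -1.0 0 0 0 0"

```text
clock: 19.08
eef_pos: [539.4, 79.9, 289.3]
tool_rot: [0.004, -0.056, 0.998, 0.0]
contact_force: [6.2, 1.5, 2.2]
grip_width: 0.11
finger_force: 61.9
```

```bash
python3 ros.py b
```

```text
[539.44023121  79.87887291 289.31956946] [6.23724125 1.54033205 2.23443195]
top (322, 223) [63.9 43.9] 1624.5 stand [[-3.0, -188.0]]
top (300, 250) [ 5.  11.4] 22.0 stand [[-70.0, -119.0]]
                                             67654        
                             776666677666666667654        
             56666677777777777766666776666666665553       
444444444444444556667777777766666666776666666666554       
665555555566667776667656665554444666677666666666554       
 777777777766665554555444333322235666776667666668bb       
 777777777765544433233456665422223666776666669cdccc8      
 77777777776432222245766677666542256667766676bdcdbb9      
 777777777776423235666667776666653366a9766666bccdbba      
  7777777777742225666666545776659864bd9766677bcccccb      
  7777779a9777446aa7567422247abcca666bd9766766bcccbb8     
  7777abbba877566bbcbcdca8accbbbca6556ba766776bdcdbb9     
  77777abbb8776446bddcbbccbbccccb76566987666766bcdcba     
   7777abbb966654568cccccbcbcdb86555556b9666766bcccbb     
   7677abbb9655545665789abaa8765543559bc97666766bcdbb9    
   77778abba75554555555554
[... 2929 characters left out ...]
33687766765344444                 
5555556666677888887776554434332222222232223588888877422223                  
     5556555566677778877777666655554443332468888877653433                   
           555555555566778887776665565655678888887765444                    
                 55555555566667789a86556667888887666644                     
                       5555556567788666666667777666664                      
                             55565555656666666666556                        
                                   5665655566666666                         
                                         666666666                          
                                               66
```

Run:
```python
from balls import *
w7=np.load('w7.npy'); print('body',w7[252,212],w7[255,345],w7[325,330],'flower',w7[212,228])
o=r.get_obs(); w=r.capture('wrist'); np.save('w9.npy',w); np.save('o9.npy',o,allow_pickle=True); C=cal('wrist',o); H=hsv(w).astype(int)
P=lambda z,y0,y1,X:proj(C,[np.r_[s+x*ax+y*ay,z] for x,y in((X,y0),(X,y1),(-X,y1),(-X,y0))]).round(0).astype(int)
print('tray rim',P(40,-100,-260,100).tolist(),'floor',P(8,-110,-250,90).tolist())
q=P(40,-60,-260,100); x0,x1=max(0,q[:,0].min()),min(640,q[:,0].max()+20); y0,y1=max(0,q[:,1].min()),min(480,q[:,1].max())
print(x0,x1,y0,y1)
for v in range(y0,y1,4):
    print(''.join('%x'%(H[v:v+4,u:u+2,2].mean()//16) for u in range(x0,x1,2)))
```

```text
body [78 46 30] [146  84  53] [141  80  50] flower [244 181 115]
tray rim [[250, 278], [118, 278], [86, 102], [239, 102]] floor [[246, 261], [138, 261], [114, 114], [237, 114]]
86 302 102 278Traceback (most recent call last):
  File "<stdin>", line 9, in <module>
  File "<stdin>", line 9, in <genexpr>
TypeError: %x format: an integer is required, not numpy.float64
```

Run:
```python
from balls import *
w=np.load('w9.npy'); H=hsv(cv2.medianBlur(w,3)).astype(int)
print('tray shade hue: hue digit; upper rows -x side. B=body hue<=12 & S 130-172, .=hue 13-20, W=grey, b=blue')
for v in range(98,284,4):
    L=''
    for u in range(84,306,2):
        h,S,V=H[v,u]
        L+= 'W' if S<70 else 'b' if 95<h<135 else 'R' if (h<5 or h>172) else ('#' if V<100 else 'B') if h<=12 and S<176 else 't' if h<=13 and S>=176 else '.' if V>150 else ','
    print(v,L)
```

```text
tray shade hue: hue digit; upper rows -x side. B=body hue<=12 & S 130-172, .=hue 13-20, W=grey, b=blue
98 BBBBBBBBBBBBBBBBBBBBBB.........................................................................................
102 BBBBBBBBBBBBBBBBBBBBBBB........................................................................................
106 BBBBBBBBBBBBBBBB.......BBBB....................................................................................
110 BBB............................................................................,.B.............................
114 BBB.,,,,,,,,,,,,,,,,,,,,,,,,,,,...............................................,,.B.............................
118 BBBB...,,,,,,,,,,,,,,,,,,,,,,,,,,,,,,,,,,,,,,,,,,,,,,,,,,,,,,,.,,,,,,,,,.,WWWWWWWWWWWWWWWWWWWWWWWWWWWWWWWWWWWWW
122 BBBB....,,,,,,,,,,,,,,,,,,,,,,,,,.......................................tRRRRRRRRRRRRRRRRRRRRRRRRRRRRRRRRRRRRRR
126 BBBB....,,,,,,,,,,,,,,,,,,,,,,,,,.......................................RRRRRRRRRRRRRRRRRRRRRRRRRRRRRRRRRRRRRRR
130 BBBBB...,,,,,,,,,,,,,,,,,,,,,,,,,,................................
[... 3753 characters left out ...]
WRRR
262 BBBBBBBBBBBBBBBBB...,,,,,,,,,...............................WWWWWWWWWWWWWWWWWWWWWWWWWWWWWWWWWWWWWWWWWWWWWWWWRRR
266 BBBBBBBBBBBBBBBBB...,,,,,,,,,,,,,,,,,,,,,,,,,,,,,,,,,,WWWWWWWWWWWWWWWWWWWWWWWWWWWWWWWWWWWWWWWWWWWWWWWWWWWWWWRRR
270 BBBBBBBBBBBBBBBBB....,,,,,,,,,,,,,,,,,,,,,,,,,,,,,,,,,,WWWWWWWWWWWWWWWWWWWWWWWWWWWWWWbbbWWWWWWWWWWWWWWWWWWWWRRR
274 BBBBBBBBBBBBBBBBBB......................................WWWWWWWWWWWWWWWWWWWWWWWWWWWWWRRRWWWWWWWWWWWWWWWWWWWWRRR
278 BBBBBBBBBBBBBBBBBB........................................WWWWWWWWWWWWWWWWWWWWWWWWWWWWRRWWWWWWWWWWWWWWWWWWWWRRR
282 BBBBBBBBBBBBBBBBBBBBBBBBBBBBBBBBBBBBBBBBBBBBBBBBBBBBBBBBBBBWWWWWWWWWWWWWWWWWWWWWWWWWWWWWWWWWWWWWWWWWWWWWWWWWRRR
```

The wrist map shows one rosette flat in the tray (row 226) and a second, taller patch at rows 146–198, which fits the last two overlapping. The third rosette's flower, seen on the spout before the jolt, is gone. I draw the carriage back, lower partly while keeping the basket tipped, and look again.

Call:
apply_moves --pt "0 0 0.3 0 0 0 0" --pt "0 0 0.6 0 0 0 0" --pt "0 0 0.9 0 0 0 0" --pt "0 0 1.2 0 0 0 0" --pt "0 0 1.2 0 0 0 0"

```text
clock: 19.65
eef_pos: [538.0, 91.6, 288.1]
tool_rot: [0.003, -0.056, 0.998, -0.0]
contact_force: [9.0, 0.1, -1.6]
grip_width: 0.108
finger_force: 61.5
```

Call:
apply_moves --pt "0 0 0.85 0.3 0 0 0" --pt "0 0 1.7 0.55 0 0 0" --pt "0 0 2.6 0.9 0 0 0" --pt "0 0 3.4 1.25 0 0 0" --pt "0 0 4.2 1.65 0 0 0"

```text
clock: 20.07
eef_pos: [533.2, 133.2, 272.1]
tool_rot: [0.003, -0.056, 0.998, -0.0]
contact_force: [7.3, -0.2, -2.7]
grip_width: 0.112
finger_force: 59.9
```

Call:
apply_moves --pt "0 0 1.2 0.65 0 0 0" --pt "0 0 2.4 1.4 0 0 0" --pt "0 0 3.5 2.2 0 0 0" --pt "0 0 4.5 3.0 0 0 0" --pt "0 0 5.5 4.0 0 0 0"

```text
clock: 20.48
eef_pos: [526.8, 188.0, 231.9]
tool_rot: [0.003, -0.056, 0.998, -0.0]
contact_force: [7.7, -1.1, -0.9]
grip_width: 0.107
finger_force: 58.5
```

```bash
cat > asc.py <<'E'
from balls import *
def show(n,y0=-255,y1=80,X=95,z=20,du=1,dv=2):
    o=r.get_obs(); w=r.capture(n); C=cal(n,o); H=hsv(w).astype(int)
    q=proj(C,[np.r_[s+x*ax+y*ay,z] for x,y in((X,y0),(X,y1),(-X,y1),(-X,y0))]).round(0).astype(int)
    print(n,o['eef_pos'],'quad',q.tolist())
    for v in range(max(0,q[:,1].min()),min(480,q[:,1].max()),dv):
        L=''
        for u in range(max(0,q[:,0].min()),min(640,q[:,0].max()),du):
            h,S,V=H[v,u]
            L+= 'W' if S<70 else 'b' if 95<h<135 else 'g' if 60<h<=95 else 'R' if (h<4 or h>172) else ('#' if V<100 else 'B') if h<=12 and S<176 else 't' if h<=13 and S>=176 else '.' if V>150 else ','
        print(v,L)
E
python3 -c "
from asc import *
show('top')"
```

```text
top [526.81372373 188.042648   231.86442929] quad [[341, 185], [220, 199], [227, 268], [351, 253]]
185 W#BtBBttBBBtBtBBBtBBtttBBttBBBBBBBtBBBBtBBBtBtBBtBBBBt#####t#t##t####tt##t#t#####t#t#######,,,,,,,,,..................,,...,##BBBBB
187 W#BtBBttBBttBtttBBBtBBtttBtttttBtBtBBBtBBBttBtBBBBBBBt#tt###ttt#t##t###,##,,,,,,,,,,,,,,,,,,,,,,,,,,,,,,,,,,,,,,,,,,,,,,....,tBBBBB
189 W#BBBBtBBtBtttBBBtBtBBBtBBttttBBBtttBBBBBBBBBtBttBBBt###t#t##t##,,,,,,,,,,,,,,,,,,,,,,,,,,,,,,,,,,,,,,,,................,...,tBBBBB
191 #BtBtBBBB.BBBBBBBBBBBBBBBBBBBBBBBBBBBBBBBBBBBBBBBB######tRRRWWWWW,,,,,,,,,,,,,,,,,,,,,,,,,,,,,,,,,,,,,,,................,...,#ttBBB
193 #tBB.WWWWWWWWWWWWWWWWWWWWWWWWWWWWWWWWWWWWWWWWWWWWWWWWWWWWWWWWWWWWWWWWWWWWWWWWWWWW,,,,,,,,,,,,,,,,,,,,,,,................,....B#ttBB
195 ,B.WWWWWWWWWWWWWWWWWWWWWWWWWWWWWWWWWWWWWWWWWWWWWWWWWWWWWWWWWWWWWWWWWWWWWWWWW,,,,,,,,,,,,,,,,,,,,,,,,,,,,,...............,,...,tBBBB
197 WWWWWWWWWWWWW####WWWWWWW#WWWWWWWWWWWWWWWWWWWWWWWWWWWWWWWWWWWWWWWWWWWWWWWWWWW,,,,,,,,,,,,,,,,,,,,,,,,,#,,,,...............,...,ttBBB
199 WWWWWWWWWWWWRRRRRRRRWWRRRR,,,WWWWbbbbbbWWWbbb
[... 4010 characters left out ...]
#,,,######t#B#t##ttt
259 gggggggggggggggggRRRRRRRRRRWWWWWWWWWbbbbbbbbbbbWWW#BBBBBBBBBBBBBBBBBBBBBBB....,,,,,,,,,,,,,,,,,#,,######t#BtBtBttBttttBBtBBBtBttBtB
261 gggggggggggggggggWWWbbbbbbbbbbbWWW#BBBBBBBBBtBtBttBBBtBtBtBBBBtttBtBBtBBBB,,,,,,,,BBBBBBtBttBt####t#t###ttttt#t##ttttt###tt####t###
263 ggggggggggggggggggW#BBBBBBBBtBBBBBBBBBBBBBBBBBBBBBBBBBBBBtBBBBBBBBBBBBBBBBBBBBBBBBBBBBBBBBBBBBt#t###tt#tttt#t#tt#tt#ttttt#t#tt#ttt#
265 ggggggggggggggggggg#BBBBtBBBBBBBBttBBBBBtBBBBBBBtBBBBBBBBBBtBBBBBBBBBBBBBBBBBBBBtBBBBBBBBBBBBBBBtt#t###ttt##ttttttt##tttttt#tt#tt#t
267 ggggggggggggggggggg,BtBBBBBBBBBBBBBBBBBBBBBBBBBBBBBBBBBBBBBBBBBBBBBBBBBBBBBBBBBBBBBtBBBBBBBBBBBBt#t##t#t#ttt##tt#ttt#tt#tttt#######
```

The basket is clearly empty: only rods and blue are left. Two rosettes show in the tray and the third is probably under the spout, so I check from the scene camera.

```bash
python3 -c "
from asc import *
show('scene',-262,-90,102,20)"
```

```text
scene [526.47504351 189.70694858 229.58974878] quad [[251, 277], [313, 298], [344, 243], [286, 226]]
226 BBBBBBBBBBBBBBBBBBBBBBBBBBBBBBBB....,,,,,,,,,,,,,BB,B,BBB,BBBBBBBB,B,BBWWWWWWWWWWWWWWWWWWWWWW
228 BBBB.BBBBBBBBBBBBBBBBBBBBB.BBBB.....,,,,,,,,,,,,,,,,,,,BB,,BB,BBBBBBB,B,BWWWWWWWWWWWWWWWWWWWW
230 .B.B.BBBBBB.BBBBBBBBBBBBBBBBB.....,,,,,,,,,,,,,,,,,,,,,,,,,,,,B,,,BB,BBBBBWWWWWWWWWWWWWWWWWWW
232 B.BBBBBBBB.B.BB.BBBBBBBBBBBB.....,,,,,,,,,,,,,,#,,,,,,,,,,,,,,,,,,,,,BBB,BBWWWWWWWWWWWWWWWWWW
234 BBBBBBB..BBB.B...BBBBB.BBBB.....,,,,,,,,,,,,,,,,,,,,,,,,,,,,,,,,,,,,,,,,,,BWWWWWWWWWWWWWWWWWW
236 BBBBBBB.B.BBBBBBBBBBBBBBB.....,,,,,,,,,,,,,,,#,,,,,,,,,,,,,,,,,,#,#,,,,,,WWWWWWWWWWWWWWWWWWWW
238 BBBBBBBB.BBBBBBBBBBBBBBB.....,,,#,,,,,,,,,,,,,,,,#,,,,,,,,,,,,,,,#,,,,,,WWWWWWWWWWWWWWWWWWWWW
240 BBBB.BBBBBBBBBB.BBBBBBB.....,,,#,,,,,,,,,,,,,,,,,,,,,,,,,,,,,,,,,#,,,,WWWWWWWWWWWWWWWWWWWWWWW
242 ..BBBBB.BBBBBBBBB.BBB.....,,,,,,,,,,,,,,,,,,,,,,,,,,,,,,,,,,,#t###,,,WWWWWWWWWWWWWWWWWWWWWWWW
244 BBBBBBBBBB.BBBBBBBBB.....,,,,,,,,,,,,,,,,,,,,,,,,,,,,,,,,,,,##,,B,,,WWWWWWWWWWWWWWWWWWWWWWWWW
246 BBBBBBBBBBBBBBB
[... 1828 characters left out ...]
RtRtRtRRRRtRRt
284 ,B,BB,#,#,,,,,##,,,,,,,,,,,,,,,#,,,,,,,,,,,,,,,,,,,,,,,,,,,,,WbbbbbbbbbbbbbbbbWWWWWWWR#RRRRRR
286 BBBBBBBBBB,##,,,,,,,,,,,,,,,,#,,,,,,,,,,,,,,,,,,,,,,B,,,,,,,,WbbbbbbbbbbbbbbbbbbbbbWWWWWWWWRR
288 BBBBBBBBBBBBBBB,##,#,,,,,,,,,,,,,,,#,,,,,,,,,,,,,,,,,,,,,,,,,WbbbbbbbbbbbbbbbbbbbbbbbbbbbbWWW
290 B.BBB..BBB.B.BB.BBB##t,##,,#,,,,,,,,,#,,,,,,,,,##,,,,,,,,,,,,Wbbbbbbbbbbbbbbbbbbbbbbbbbbbbbbb
292 BBBBBBBB.BBBB.B.BBB#,,#######,##,,,,,,,,,,,,,,,,,,,#,,,,,,,,,Wbbbbbbbbbbbbbbbbbbbbbbbbbbbbbbb
294 BB.BBBBBB.BB.BBBB#,###t,,##,#,,####,,#,,,,,,,,,,,,,,,,,,,#,,,Wbbbbbbbbbbbbbbbbbbbbbbbbbbbbbbb
296 BBBBB.BBBBBBBBBBt####,#,###,,#,####t#####t##,,,,,,,,,,,,,,,,,#bbbbbbbbbbbbbbbbbbbbbbbbbbbbbbb
```

Two rosettes show at (293,268) and (312,249). The third is probably under or behind that one. I lower the basket gently, then let go and inspect up close. If needed, I can still nudge it and tip again.

Call:
apply_moves --pt "0 0 0.95 1.0 0 0 0" --pt "0 0 1.85 2.0 0 0 0" --pt "0 0 2.65 3.1 0 0 0" --pt "0 0 3.4 4.25 0 0 0" --pt "0 0 4.1 5.4 0 0 0"

```text
clock: 21.0
eef_pos: [521.9, 229.1, 176.5]
tool_rot: [0.002, -0.056, 0.998, -0.0]
contact_force: [7.1, -2.5, -2.6]
grip_width: 0.108
finger_force: 58.5
```

Call:
apply_moves --pt "0 0 0.6 1.2 0 0 0" --pt "0 0 1.15 2.4 0 0 0" --pt "0 0 1.6 3.5 0 0 0" --pt "0 0 1.9 4.5 0 0 0" --pt "0 0 2.1 5.3 0 0 0"

```text
clock: 21.42
eef_pos: [519.6, 250.0, 123.7]
tool_rot: [0.002, -0.056, 0.998, -0.0]
contact_force: [-1.3, -4.5, 37.0]
grip_width: 0.111
finger_force: 63.9
```

Call:
apply_moves --pt "0 0 0.1 0.5 0 0 0" --pt "0 0 0.2 1.0 0 0 0" --pt "0 0 0.2 1.2 0 0 0" --pt "0 0 0.2 1.2 0 0 0" --pt "0 0 0.2 1.2 0 0 0"

```text
clock: 21.83
eef_pos: [519.5, 254.9, 123.0]
tool_rot: [0.003, -0.055, 0.998, 0.003]
contact_force: [-18.8, -3.3, 52.7]
grip_width: 0.105
finger_force: 65.2
```

Call:
apply_moves --pt "0 0 -0.2 -0.4 0 0 0" --pt "0 0 -0.2 -0.8 0 0 0" --pt "0 0 -0.2 -0.8 0 0 0" --pt "0 0 -0.2 -0.8 0 0 0" --pt "0 0 -0.2 -0.8 0 0 0"

```text
clock: 22.25
eef_pos: [519.4, 251.5, 124.1]
tool_rot: [0.002, -0.055, 0.998, 0.002]
contact_force: [-3.5, -0.0, 19.3]
grip_width: 0.11
finger_force: 61.5
```

```bash
python3 -c "
from asc import *
o=r.get_obs(); print(o['eef_pos'],o['contact_force'],o['tool_rot'])
show('top',-255,100)
w=r.capture('wrist'); np.save('w10.npy',w); np.save('o10.npy',o,allow_pickle=True)
H=hsv(w).astype(int); red=((H[...,0]<5)|(H[...,0]>174))&(H[...,1]>180)&(H[...,2]>50)
print([ (cv2.boundingRect(c)) for c in blobs(red,150)])
w6=np.load('s6.npz')['w']; H=hsv(w6).astype(int); red=((H[...,0]<5)|(H[...,0]>174))&(H[...,1]>180)&(H[...,2]>50)
print('level ref',[ (cv2.boundingRect(c)) for c in blobs(red,150)])
"
```

```text
[519.39366748 251.51424859 124.05611033] [-3.50990469 -0.03040804 19.29440145] [ 0.00217653 -0.05527178  0.99846734  0.00180682]
top [519.39366748 251.51424859 124.05611033] quad [[341, 185], [213, 200], [220, 269], [351, 253]]
185 BBBBBtBtBtttBtBBBBBBBttBBBttBBBBttBBBBBBBtBBBBBBttt####tt#t#t###ttt###ttttBtBtBttBBBtBttBBBttBBBB.............................,...,##BBBBt
187 BBBtBBtBttBBBBBBtBBBtBttBBBttBttBBttBBtttBBtBtt##t#t##tttt##tt#####tt###tttBBBBB,...........................,,,,,,,,,,,,,,,,,,,....BtBBBBB
189 BttttBBBBttttBBBBttBBtBtBBtBtBBBtBBBBBBttttt#t##t########t##tt####tt####,...................,,,,,,,,,,,,,,,,,..................,...,ttBBBB
191 tBttBttBBtBBBBBBBBttBBtBBBttttBtBBBttt##tt#####tt#t###########R##WWWWWWWW,,WWW.,,,,,,,,,,,,,,,.................................,...,#BBBBB
193 tBtttBBBBttBttttBBttBBtBBBttt##ttt###############RRRRRRRBBBWWWWWWWWWWWWWWWWWWW,,,,,,,..,,,,,,,.................................,....B#tBBB
195 BBBBBBBBBBtBBBBBBBBtBBBBB#######RRRRRRRR#R##WWWWWWWWWWWWWWWWWWWWWWWWWWWWWWWWWWW,,,,,,,,,,,,....................................,,...,tBtBB
197 BBBBBBBBBB
[... 4525 characters left out ...]
,##,#######BttBBBBBBBBBB.BBBBBBBBBBB
261 g#BtRRRRRRRRRRRRRRWWWWWWWWWbbbbbbbbbbbWWW#BBBBBBBBBBBBtBBBBBBBBtt#t#tttttt####t##,,,,,,,,########t##t#ttt#ttt#tt##t#tt#tttttBBBBBBBBBBBBBB
263 gg#BBWWWWWWbbbbbbbbbbbWWW#BBBBBBBBBBBBBBBBBBBBBBBBBBBBBBBBBBBBBtBt###tttBBBtt#t#t#t########tt#t##t###t#t##t######ttttttt##t#tBBBtBBBBtBBBB
265 ggWBBBB#WRBBBBBBBBBBBBBBBBBBBBBBtBBBBBBBBBBBBBBBBBBBBBBBBBBBBBBBBBBBBtBBBBBBB###tt##t#t#tt##tt###t##tt#t##ttt#####t#tt#####ttBBBBBBBtBBtBB
267 ggg,BBBBBBBBBBBBBBBBBBBBBBBBBBBBBBBBBBBBBBBBBBBBBBBBBBBBBBBBBBBBBBBBBBBBBBBBBttttBBtt#t#BtBBBt#B####t####t#tt###tttt#t##t#t#tttBBBBBBBBBBB
[(299, 175, 29, 235), (0, 110, 212, 22)]
level ref [(297, 177, 32, 233), (0, 107, 207, 24)]
```

The bar now looks narrower in the wrist view (29 px against 32), so the fingers sit higher on it and the basket rests level. The upward force confirms it. I relieve it, release and rise.

Call:
apply_moves --pt "0 0 0 -0.3 0 0 0" --pt "0 0 0 -0.5 0 0 0" --pt "0 0 0 -0.5 0 0 0" --pt "3 0 0 -0.5 0 0 0" --pt "4.5 0 0 -0.5 0 0 0"

```text
clock: 22.77
eef_pos: [516.3, 249.1, 123.7]
tool_rot: [-0.002, -0.056, 0.998, -0.0]
contact_force: [0.9, -0.9, -0.3]
grip_width: 0.384
finger_force: 0.0
```

Call:
apply_moves --pt "4.5 0 0 0 0 0 0" --pt "4.5 0 0 -2.5 0 0 0" --pt "4.5 0 0 -6 0 0 0" --pt "4.5 0 0 -10 0 0 0" --pt "4.5 0 0 -12.5 0 0 0"

```text
clock: 23.18
eef_pos: [518.0, 249.6, 252.7]
tool_rot: [0.001, -0.056, 0.998, 0.0]
contact_force: [0.5, 0.2, 0.7]
grip_width: 0.528
finger_force: 0.0
```

Call:
apply_moves --pt "4.5 0 -4 0 0 0 0" --pt "4.5 0 -8 0 0 0 0" --pt "4.5 0 -12 0 0 0 0" --pt "4.5 0 -16 0 0 0 0" --pt "4.5 0 -20 0 0 0 0"

```text
clock: 23.6
eef_pos: [539.0, 49.1, 249.2]
tool_rot: [-0.001, -0.056, 0.998, 0.0]
contact_force: [0.7, -0.2, -0.3]
grip_width: 0.528
finger_force: 0.0
```

Call:
apply_moves --pt "4.5 0 -4 0 0 0 0" --pt "4.5 0 -8 0 0 0 0" --pt "4.5 0 -12 0 0 0 0" --pt "4.5 0 -16 0 0 0 0" --pt "4.5 0 -20 0 0 0 0"

```text
clock: 24.02
eef_pos: [561.3, -149.7, 249.0]
tool_rot: [-0.001, -0.055, 0.998, 0.001]
contact_force: [0.7, -0.1, -0.0]
grip_width: 0.528
finger_force: 0.0
```

Call:
apply_moves --pt "4.5 0 -4 0 0 0 0" --pt "4.5 0 -8 0 0 0 0" --pt "4.5 0 -8 0 0 0 0" --pt "4.5 0 -8 0 0 0 0" --pt "4.5 0 -8 0 0 0 0"

```text
clock: 24.43
eef_pos: [570.4, -227.1, 248.7]
tool_rot: [-0.001, -0.055, 0.998, 0.001]
contact_force: [-0.3, 0.6, -0.5]
grip_width: 0.528
finger_force: 0.0
```

```bash
python3 -c "
from asc import *
show('wrist',-262,-80,102,30,2,4)
w=r.capture('wrist'); np.save('w11.npy',w)"
```

```text
wrist [ 570.39987844 -227.08974063  248.74220605] quad [[373, 295], [534, 295], [571, 102], [383, 103]]
102 .........................BBBBBBBBBBBBBBBBBBB.B...........B..............B.....BB......BB.....BB..B.
106 ....................................BBBBBBBBBBBBBBBBBBB.......................B..BB..BBBBBB.B.....B
110 .......B.......................................................................................BB.B
114 BBBB,,,....................................................................................BBBBBB.B
118 BBB,,,,,..............................................................,,,,,,,,,,,,,,,,,,...BBBBBBBB
122 BBB,.,,.....,,,,,,,,,,,,,,,,,,,,,,,,,,,,,,,,,,,,,,,,,,,,,,,,,,,,,,,,,,,,,,,,,,,,,,,,,..............
126 BBB,,,,.................................................................,,,,,,,,#,,,,.....RWWWbbbbb
130 BBB#,,,................................................................,,,,,,,,,,,,,,....Wbbbbbbbbb
134 BBB,,,,...............................................................,,,,,,,,,,,,,,,....bbbbbbbbbb
138 BBB,,,,.................................................
[... 3399 characters left out ...]
..........................................,,,,,,,,...,bbbbbbbbbbbbbWWWWWWWWW
274 ,,,..............................................................,,,,,,,,...#bbbbbbbbbbbbbWWWWWWWWW
278 ,,,..............................................................,,,,,,,,...bbbbbbbbbbbbbWWWWWWWWWW
282 ,,,......................................................,......,,,,,,,,...BbbbbbbbbbbbbbWWWWWWWWWW
286 ,B,,....,,,,,,,,,,,,,,,,,,,,,,,,,,,,,,,,,,,,,,,,,,,,,,,,,,,,,,,,,,,,,,,,...WbbbbbbbbbbbbbWWWWWWWWWW
290 WWWWWW.,,,,,,,,,,,,,,,,,,,,,,,,,,,,,,,,,,,,,,,,,.,,.............,,,,,,,,,,BBBBWbbbbWWWWWWWWWWWWWWWW
294 WWWWWWW....................................................................BBBBBBWbbbWWWWWWWWWWWWWW
```

```bash
python3 -c "
from balls import *
w=np.load('w11.npy'); C=cal('wrist',r.get_obs())
for z in (8,25,35,45,55,65): print(z,stand(ray(C,[(511,178),(480,152),(536,152),(474,204),(534,200),(456,240)],z)))
S=cal('top')
"; python3 -c "
from asc import *
show('top',-258,-80,98)
show('scene',-262,-90,102)"
```

```text
8 [[-27.0, -113.0], [-55.0, -151.0], [-54.0, -91.0], [2.0, -150.0], [-3.0, -84.0], [44.0, -165.0]]
25 [[-29.0, -123.0], [-55.0, -159.0], [-55.0, -102.0], [-1.0, -158.0], [-6.0, -95.0], [39.0, -172.0]]
35 [[-30.0, -128.0], [-56.0, -163.0], [-55.0, -108.0], [-3.0, -162.0], [-7.0, -101.0], [36.0, -176.0]]
45 [[-31.0, -134.0], [-56.0, -168.0], [-56.0, -114.0], [-5.0, -167.0], [-9.0, -107.0], [33.0, -181.0]]
55 [[-32.0, -140.0], [-56.0, -173.0], [-56.0, -120.0], [-7.0, -172.0], [-11.0, -114.0], [30.0, -185.0]]
65 [[-33.0, -145.0], [-57.0, -177.0], [-57.0, -126.0], [-9.0, -176.0], [-13.0, -120.0], [27.0, -189.0]]
top [ 570.7909889  -226.11107839  249.28159069] quad [[342, 184], [278, 192], [287, 262], [352, 254]]
184 BtttttBBttttttBBttBBBtBtBtBtBBtttBttBBB..........................,#BBBBBBB
186 BtBttBttBttBtBBBBtttBBBB.............................,,,,,,,,,....BtttBBBB
188 tBttBBBB..........................,,,,,,,,,,,,,,,,,,,.............,ttBBBBB
190 BBBB###,...,.......,,,,,,,,,,,,,,,,,..........................,...,tttBBB.
192 WWWWWWWWWWWWWW,,,,,...,,,,,,,.................................,
[... 5629 characters left out ...]
WRR#RRRRRRRRRR
284 ,,,B,##,,,,,,,,,,,,,,,,,,,,,,,,,,B,,,...........,,,,,,,,,,,,,WbbbbbbbbbbbbbbbWWWWWWWWW#RRRRRR
286 BBBBBBBB,B#,#,,,,,,,,,,,,,,,,,,,,,,,,,,,,,,...........,,,,,,,WbbbbbbbbbbbbbbbbbbbbbWWWWWWWWWR
288 BBBBBBBBBBBBBBB##,#,,,,,,,,,,#,#,,,,,,,,,,,,,,,,,..........,,WbbbbbbbbbbbbbbbbbbbbbbbbbbbWWWW
290 BBBBBBBBB.BBBB.BB.BB,BB#,,,#,,,,,,,,,,,,,#,,,,,,,,,,,,,.....,Wbbbbbbbbbbbbbbbbbbbbbbbbbbbbbbb
292 BBBBBBBBBBBBBBBBBBBBB...BBBB#####,,,,,#,,,,,,,,#,,,#,,,#,,,,,Wbbbbbbbbbbbbbbbbbbbbbbbbbbbbbbb
294 .BBBBBBBBBBBBBB.BBBBBBBBBBBBBBBBBBB#,,,,,,,,,,,,,,,,,,,,,,,,,Wbbbbbbbbbbbbbbbbbbbbbbbbbbbbbbb
296 BBBBBB.BBBBBBBBBB.BBB.B.BBBBBB.BBBBBBBB,##,,#,#,,,,,,,,,,,,,,Wbbbbbbbbbbbbbbbbbbbbbbbbbbbbbbb
```

The rosettes are accounted for: one lies flat, and two are stacked at stand (−30,−128). The stack's top face is at z≈36, and its side strip (~14 px) fits two thicknesses. A quick level check of the handle by triangulation, then I hand in.

Run:
```python
from balls import *
def barmid(im,box):
    H=hsv(im).astype(int); red=((H[...,0]<5)|(H[...,0]>174))&(H[...,1]>170)&(H[...,2]>70)
    m=np.zeros_like(red); x0,x1,y0,y1=box; m[y0:y1,x0:x1]=red[y0:y1,x0:x1]
    c=blobs(m,30)[0]; return cv2.minAreaRect(c)
def tri(t,sc):
    T,S=cal('top'),cal('scene'); a=barmid(t,(180,212,200,262)); b=barmid(sc,(408,436,238,292))
    u=[cv2.undistortPoints(np.float64([[p[0]]]),C[0],C[1])[0].T for p,C in((a,T),(b,S))]
    X=cv2.triangulatePoints(*[np.c_[C[2],C[3]] for C in(T,S)],*u)[:,0]; return (X[:3]/X[3]).round(1),np.round(a[0]),np.round(b[0])
rd=lambda p:cv2.imread(p)[:,:,::-1].copy()
print('start',tri(rd('pics/top0.png'),rd('pics/scene0.png')))
print('now',tri(r.capture('top'),r.capture('scene')))
o=r.get_obs(); print(o['clock'],o['contact_force'],o['joint_velocities'].round(3))
```

```text
start (array([517.3, 239.8, 131.3]), array([195., 230.]), array([421., 266.]))
now (array([517.3, 250.6, 131.3]), array([190., 230.]), array([425., 268.]))
24.7333 [-0.04277173 -0.10247573  0.36107827] [-0.006  0.001 -0.005 -0.003  0.    -0.002]
```

The handle is at the same height as at the start (131.3 mm), so the basket is level, and the carriage is at about +11 mm.

```bash
python3 -c "
from bench import r
print(r.close_job())"
```

```text
the job is handed in; nothing more can be done
None
```

I handed the job in at about 25 s of the 67 s. By my measurements the tray is against the pan, all five balls are in the pan, all three rosettes are in the tray (two stacked) and the basket is level and released; the hand-in gave no verdict.

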